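Stock the counter display

ROBOT

A 6-joint arm with a two-finger parallel gripper is mounted at the origin on the work surface. World frame = base frame: x ahead of the robot, y to its left, z up, the work surface at z = 0. Lengths are in m, angles in rad, forces in N, time in s.
With the tool pointing down it reaches from about 0.25 to 0.8 m from the base axis. Payload 8.5 kg.
Tool frame: the origin (TCP) lies between the finger pads; the fingertips stand tcp_to_tips ahead of it and the grasp point (between the pads) lies 3 mm ahead of it (tcp_to_tips is the distance from the TCP to the fingertips, in m); z points along the fingers, y is the line along which they close (so a half turn about z gives the same grasp; the last joint's range is limited). The gripper opens to 85 mm and grips with 20 to 120 N. Pads are 22 mm wide; open, the fingers measure 114 mm over their backs; the gripper's body (76 mm by 85 mm) begins 54 mm behind the grasp point. The pads swing forward as they close: fully open they stand 13 mm farther back than shut.
Start: joints at [1.239, 0.238, -0.013, 1.319, 0, 1.571], TCP at [0.171, 0.496, 0.253] pointing down, gripper open.
Joint ranges: [-2.66, 2.66], [-1.03, 1.9], [-1.14, 1.46], [-1.82, 2.27], [-1.45, 1.34], [-3.14, 3.14]. Speed limits (rad/s): [2.22, 2.22, 2.79, 3.14, 3.14, 3.14].

INTERFACE

Orientations are given as a 3x3 rotation matrix whose columns are the frame's x, y, z axes.
In Python, from rig import get_state, grab_frame, sign_off, search_frame, tip_of, tcp_to_tips gives the robot as it stands.
- The arm moves only by the tool play_rows, never from a script. Its argument "targets" is text: rows parted by semicolons, each of 7 numbers parted by spaces: the shift along the tool's x, y, z scaled (see below), then the turn, a rotation vector about the tool's x, y, z scaled (see below), then the opening, from -1 (shut) to 1 (fully open). In form: dx dy dz wx wy wz grip; .... A call has exactly 5 rows; each row shifts and turns the commanded pose from where the row before left it, along the tool's axes as they then stand; what a row does not reach is not made up. The controller multiplies each number of a shift by 2 cm and each number of a turn by 6 degrees. A row lasts 1/10 s, in which the tool goes at most 50 mm and 8.59 degrees, less where a joint would pass 70% of its speed; a pose out of reach is approached as far as the arm can. A call with a number of a shift or a turn outside -1 to 1 is refused whole. A call with a gripper value outside its range is refused whole. The fingers move at their own pace and stop on an object; "newtons" is the grip in N (left out, the last holds). Time passes only in rows, so rows that do not move let the fingers close, or fill a call up. It gives the time, the measured TCP pose, the force, the opening and the grip force at its end, in the units of the state.
- get_state(): the state, without advancing time (a new reading comes with each control period).
- grab_frame(name): name is "scene" or "top" or "wrist"; returns a dict with "color" (400x640x3 uint8, blue, green, red), "range_z" (400x640 float32, m along the optical axis (not along the pixel's ray), 0 where there is no reading), "vertical_fov" (degrees; the focal length in pixels is half the picture's height over the tangent of half this angle, whatever the lens; pixels are square), "cx", "cy" (the principal point, pixels), "view" (4x4, takes a point from world to camera coordinates). Camera axes: x right, y up, looking along -z (the intrinsics and any distortion apply to the point x, -y, -z); pixel columns grow to the right and rows downward; lengths in m; the calibration is good to about 2 mm. A picture is of the moment at which its call begins.
- sign_off(): hands the job in; it is judged then, once.
Trained networks look in a picture, given as the dict that the camera call returned (one of the last four; its "shot" number tells which), for a name from the list of things; names that differ only in an ending like _2 or _b are one class to them, and where a whole thing is asked for, a point or a joint stands for the part that bears it (a point fixed in the world has none). Each returns a list of dicts, best first, with "p" (0 to 1); they miss things now and then, are a little off and sometimes report something else, mostly with a low value. They report only what shows in the picture. A call takes as long as a camera call. They do not tell look-alikes from the thing itself.
- search_frame(picture, thing): "rect" ([centre column, centre row, width, height] in pixels, round what is visible of it).
- tip_of(picture, thing): "at" ([column, row] in pixels: a listed point, or the origin of a listed thing).
The state is a dict: "time": time; "q": joint angles; "joint_velocities": joint speeds; "joint_torque": joint torques, N m; "tcp_pos": TCP position; "orientation": TCP orientation; "wrist_force": force on the tool from outside, world axes, zero at the start; "ft_torque": the same for the moment, N m; "opening": finger opening in m; "grip_force": force on a finger pad.
Only numpy, scipy, OpenCV 4.12 (cv2) and the standard library are available. Lean on these libraries where they do the work, as an engineer would, in place of code of your own. Each camera call takes 0.05 s, during which the arm holds its last target. There are 200 camera calls.

TASK

Stock the counter display: draw its wooden tray fully out from under the clear canopy by the knob, then stand every kraft tub and every glass bottle upright on it, tubs in the half beyond the dark centre line (the guests' side, where the canopy is low) and bottles in the half nearest the robot. When all stand, slide the tray home under the canopy with everything still upright in its own half, and only then throw the lamp lever right over. Leave the sauce bottle, the mug and the steel bowl alone.

Things in the scene. Friction and masses are not known exactly. Their poses are not given: they have to be found in the camera images.
- tray (a joint): how far the wooden tray is drawn out, in m: 0 is home under the canopy, 0.28 is fully out. It slides on runners along point tray_top's -y axis to come out (about the world's -y, to the robot's right). Needs about 3 N.
- tray_top (a point): centre of the tray's upper face, a flat light wooden board with no rim, 210 mm (x) by 280 mm (y) and 14 mm thick, upper face 22 mm above the counter; z is up, +x points to the guests (away from the robot). A dark line along y at x = 0 parts the two halves.
- canopy (a point): point on the counter under the fixed clear canopy; tray_top lies 22 mm above it when home, same axes. The canopy covers x -103 to 113, y -120 to 145 mm from it. Underside 185 mm above the counter for x < 0, then sloping down to 110 mm at the guests' edge, too low for bottles. Posts on the guests' edge, end plate at the +y end; robot's side and -y end are open.
- tray_knob (a point): middle of the tray's upright steel knob, 22 mm across and 30 mm high (34 to 64 mm above the tray's origin, that is 42 to 72 mm above the counter, on a thinner 12 mm stem), on a small tab at the robot's side of the tray, at x = -165, y = -90 mm from tray_top; clear of the canopy, moves with the tray.
- lamp (a joint): angle in rad of the lamp lever: 0 leans to the display's -y (off), 1.0 leans to its +y (on, right over). It stays where it is left.
- lamp_tip (a point): free end of the black lamp lever, 80 mm long, on a small grey block on the counter at the robot's side of the display; it swings in a plane along the display's y.
- tub1: round lidded kraft-card tub, 58 mm across at the foot, 60 mm below the lid, lid 62 mm across, 56 mm high, about 0.14 kg; origin at the centre of its underside, z up. May be absent.
- tub2: round lidded kraft-card tub, 58 mm across at the foot, 60 mm below the lid, lid 62 mm across, 56 mm high, about 0.14 kg; origin at the centre of its underside, z up. May be absent.
- tub3: round lidded kraft-card tub, 58 mm across at the foot, 60 mm below the lid, lid 62 mm across, 56 mm high, about 0.14 kg; origin at the centre of its underside, z up. May be absent.
- bottle1: glass bottle with a white cap, straight body 54 mm across up to 90 mm, then a shoulder to a 34 mm cap, 123 mm high in all, about 0.24 kg; origin at the centre of its underside, z up. May be absent.
- bottle2: glass bottle with a white cap, straight body 54 mm across up to 90 mm, then a shoulder to a 34 mm cap, 123 mm high in all, about 0.24 kg; origin at the centre of its underside, z up. May be absent.
- sauce: yellow squeeze bottle 60 mm across, 170 mm high, bystander; origin at the centre of its underside
- mug: white mug 80 mm across, 90 mm high, bystander; origin at the centre of its underside
- bowl: steel bowl 100 mm across, 50 mm high, bystander; origin at the centre of its underside
Mind the look-alikes: they are no part of the job. Leave any pink look-alike of the tub3 alone.

How it is judged:
By the outcome, as a careful person would: the job done as asked, in the order asked, and still so for the second after the job is handed in, with the robot touching nothing.
Of tub1, tub2, tub3 only 2 to 3 are there at a start; the rules pass over those that are not, and their reading is None.
Of bottle1, bottle2 only 1 to 2 are there at a start; the rules pass over those that are not, and their reading is None.
At some moment in a run one of tub1, tub2, tub3 may be knocked a few centimetres aside while the robot is not near it.
It also fails if it takes over 210 s, if anything falls off the work surface, if the arm or the gripper's body presses on something with over 40 N, if the wrist force passes 120 N, or if a joint passes its speed limit or range.

## Working session

There is one attempt and no reset: what is moved stays moved. The work goes in short steps, Python scripts to look and compute and a tool call to move; the robot and the scene stay as the last step left them, time stands still between calls to the robot, and variables do not carry over. Pictures are saved under pics/ and viewed, at most 14 in all, crops included, and the job is handed in when it is done.

Besides the shell and the picture viewer there is one more tool, called after "Emit:" as name(argument=value, ...) on one line, values as JSON. play_rows: Moves the arm, as the interface text tells. Shifts and turns lie within -1 to 1; 1 stands for 2 cm of shift or 6 degrees of turn. Its arguments: {"type":"object","properties":{"targets":{"type":"string"},"newtons":{"type":"number"}},"required":["targets"]}

```bash
ls; mkdir -p pics; cat > h.py <<'E'
import numpy as np, cv2
from rig import *
def K(f):
    h=f["color"].shape[0]; return h/2/np.tan(np.radians(f["vertical_fov"])/2)
def ray(f,uv):
    k=K(f); V=np.array(f["view"]); R=V[:3,:3]; c=-R.T@V[:3,3]
    d=np.array([(uv[0]-f["cx"])/k,-(uv[1]-f["cy"])/k,-1.]); return c,R.T@d
def at_z(f,uv,z):
    c,d=ray(f,uv); return c+d*(z-c[2])/d[2]
def deep(f,uv):
    u,v=int(round(uv[0])),int(round(uv[1])); p=f["range_z"][max(v-1,0):v+2,max(u-1,0):u+2]; p=p[p>0]
    c,d=ray(f,uv); return c+d*np.median(p) if len(p) else None
def proj(f,p):
    V=np.array(f["view"]); q=V[:3,:3]@np.array(p)+V[:3,3]; k=K(f)
    return f["cx"]+k*q[0]/-q[2], f["cy"]-k*q[1]/-q[2]
E
python3 - <<'E'
from h import *
np.set_printoptions(precision=3,suppress=True)
print({k:np.round(v,3).tolist() for k,v in get_state().items()}, tcp_to_tips if not callable(tcp_to_tips) else tcp_to_tips())
for n in ["scene","top"]:
    f=grab_frame(n); cv2.imwrite(f"pics/{n}0.png",f["color"]); print(n,{k:v for k,v in f.items() if k not in("color","range_z")})
    for t in ["tray_top","canopy","tray_knob","lamp_tip","tub1","bottle1","sauce","mug","bowl"]:
        r=tip_of(f,t)
        for x in r[:6]:
            if x["p"]>.15: print(n,t,round(x["p"],2),np.round(x["at"]),"depth",deep(f,x["at"]),"z0",at_z(f,x["at"],0)[:2])
E
```

```text
pics
{'time': 0.0, 'q': [1.239, 0.239, -0.014, 1.319, 0.0, 1.571], 'joint_velocities': [-0.001, 0.001, -0.0, 0.002, 0.0, 0.001], 'joint_torque': [-0.002, -53.879, 34.644, 0.018, -0.0, 0.0], 'tcp_pos': [0.171, 0.496, 0.253], 'orientation': [[-0.945, 0.326, -0.0], [0.326, 0.945, -0.001], [0.0, -0.001, -1.0]], 'wrist_force': [0.405, 0.517, -0.643], 'ft_torque': [0.041, -0.025, 0.029], 'grip_force': 0.0, 'opening': 0.086} 0.022
scene {'vertical_fov': 51.19919878379231, 'cx': 320.2435165550338, 'cy': 197.43272267657508, 'view': array([[-0.457,  0.89 , -0.001,  0.288],
       [-0.843, -0.433,  0.319,  0.335],
       [ 0.283,  0.147,  0.948, -1.55 ],
       [ 0.   ,  0.   ,  0.   ,  1.   ]]), 'shot': 1}
scene tray_knob 0.64 [390. 239.] depth [0.476 0.178 0.025] z0 [0.469 0.179]
scene lamp_tip 0.54 [443. 256.] depth [0.475 0.34  0.106] z0 [0.443 0.359]
scene tub1 0.8 [242. 162.] depth [ 0.472 -0.382  0.055] z0 [ 0.456 -0.403]
scene tub1 0.75 [259. 133.] depth [ 0.352 -0.384  0.058] z0 [ 0.33  -0.406]
scene tub1 0.72 [283. 172.] depth [ 0.439 -0.238  0.06 ] z0 [ 0.42  -0.254]
scene tub1 0.62 
[... 1043 characters left out ...]
[0.468 0.164 0.069] z0 [0.472 0.175]
top lamp_tip 0.55 [164. 194.] depth [0.486 0.348 0.103] z0 [0.494 0.38 ]
top tub1 0.98 [378. 214.] depth [ 0.426 -0.236  0.055] z0 [ 0.428 -0.243]
top tub1 0.85 [375. 173.] depth [ 0.54  -0.229  0.057] z0 [ 0.546 -0.236]
top tub1 0.72 [427. 204.] depth [ 0.45  -0.374  0.057] z0 [ 0.452 -0.386]
top tub1 0.65 [436. 245.] depth [ 0.336 -0.395  0.055] z0 [ 0.334 -0.408]
top tub1 0.33 [368. 138.] depth [ 0.634 -0.21   0.094] z0 [ 0.651 -0.22 ]
top bottle1 0.69 [371. 138.] depth [ 0.63  -0.218  0.099] z0 [ 0.649 -0.229]
top sauce 0.89 [229. 254.] depth [0.325 0.168 0.123] z0 [0.319 0.19 ]
top bowl 0.67 [486. 162.] depth [ 0.573 -0.559  0.004] z0 [ 0.574 -0.561]
```

View pics/top0.png

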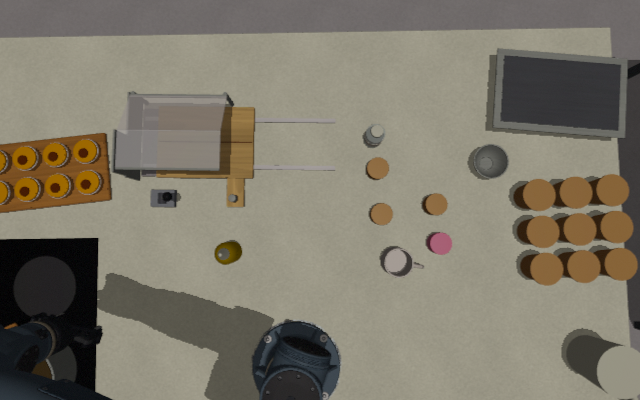

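View pics/scene0.png

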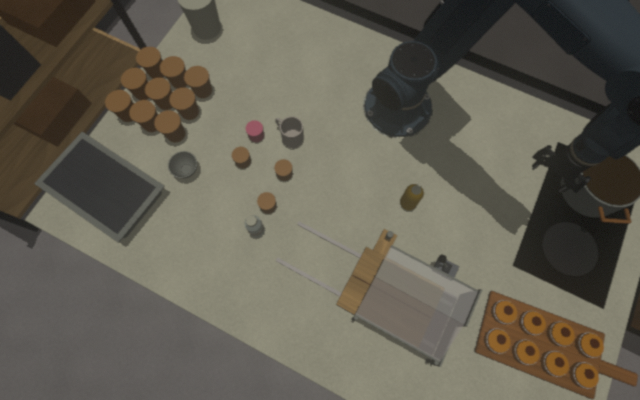

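Brown tubs in the top view are at (377,168), (381,214) and (435,204). The pink look-alike at (440,243) stays put, and there is one bottle at (375,134). The mug is at (397,261), the bowl at (490,160), and the nine larger brown pots on the right aren't part of the job. Next I measure them more finely and take a crop.

```bash
cat >> h.py <<'E'
def cloud(f):
    z=f["range_z"]; k=K(f); V=np.array(f["view"]); R=V[:3,:3]; c=-R.T@V[:3,3]
    v,u=np.mgrid[:z.shape[0],:z.shape[1]]
    d=np.stack([(u-f["cx"])/k,-(v-f["cy"])/k,-np.ones(z.shape)],-1)
    P=c+(d*z[...,None])@R; P[z==0]=np.nan; return P
def blob(f,xy,lo,hi,r=.05):
    P=cloud(f); m=(np.hypot(P[...,0]-xy[0],P[...,1]-xy[1])<r)&(P[...,2]>lo)&(P[...,2]<hi)
    if m.sum()<4: return None
    q=P[m]; (cx,cy),rr=cv2.minEnclosingCircle(q[:,:2].astype(np.float32)); 
    return np.round([*q[:,:2].mean(0),cx,cy,rr,np.median(q[:,2]),m.sum()],4)
E
python3 - <<'E'
from h import *
np.set_printoptions(precision=4,suppress=True)
T=grab_frame("top"); S=grab_frame("scene")
for n,xy in dict(tA=(.426,-.236),tB=(.54,-.232),tC=(.45,-.38),pink=(.34,-.395)).items():
    for f in (T,S): print(n,blob(f,xy,.045,.07))
for f in (T,S): print("cap",blob(f,(.63,-.22),.105,.14,.05),"knob",blob(f,(.47,.165),.06,.085,.03), "lever",blob(f,(.48,.345),.03,.13,.06))
P=cloud(T)
# tray edge / tray surface points visible outside the canopy
m=(P[...,2]>.012)&(P[...,2]<.035)&(P[...,0]>.5)&(P[...,0]<.75)&(P[...,1]>.05)&(P[...,1]<.2)
q=P[m]; print(m.sum(), q.min(0),q.max(0)); print(cv2.minAreaRect(q[:,:2].astype(np.float32)))
# rails in colour
for a,b in [((260,122),(330,122)),((260,167),(330,168))]: print(at_z(T,a,.005),at_z(T,b,.005))
a=cv2.resize(T["color"][90:270,100:270],None,fx=3,fy=3,interpolation=cv2.INTER_CUBIC)
b=cv2.resize(T["color"][110:270,345:455],None,fx=3,fy=3,interpolation=cv2.INTER_CUBIC)
b=cv2.copyMakeBorder(b,0,a.shape[0]-b.shape[0],0,0,cv2.BORDER_CONSTANT); o=np.hstack([a,b])[:, :840]
o=cv2.resize(o,(800,int(o.shape[0]*800/o.shape[1]))); cv2.imwrite("pics/crop1.png",o); print(o.shape)
E
```

```text
tA [  0.4256  -0.2444   0.4257  -0.2445   0.031    0.0557 389.    ]
tA [  0.4251  -0.246    0.4231  -0.2468   0.0318   0.0569 255.    ]
tB [  0.5548  -0.2373   0.5548  -0.2375   0.0312   0.0561 379.    ]
tB [  0.554   -0.2391   0.5537  -0.2388   0.0314   0.0568 271.    ]
tC [  0.4505  -0.3976   0.4503  -0.3975   0.0311   0.0554 387.    ]
tC [  0.4507  -0.3984   0.449   -0.4001   0.0315   0.0572 246.    ]
pink [  0.3412  -0.4062   0.3403  -0.4067   0.0318   0.0557 395.    ]
pink [  0.3416  -0.408    0.3401  -0.4098   0.032    0.057  235.    ]
cap [  0.6456  -0.2286   0.6469  -0.2292   0.017    0.1227 136.    ] knob [ 0.4761  0.1699  0.4761  0.1706  0.0107  0.0717 51.    ] lever [  0.4805   0.3573   0.4865   0.3656   0.0358   0.0961 134.    ]
cap [  0.6462  -0.2296   0.6449  -0.2306   0.0176   0.1238 108.    ] knob [ 0.4754  0.1681  0.4745  0.1679  0.0107  0.0723 41.    ] lever [  0.481    0.3591   0.4874   0.3648   0.0374   0.0585 133.    ]
2296 [0.5008 0.054  0.0121] [0.7455 0.2    0.0309]
((0.6231183409690857, 0.12697310745716095), (0.2446896731853485, 0.14600753784179688), 0.0017332383431494236)
[0.7022 0.0975 0.005 ] [ 0.6987 -0.1083  0.005 ]
[0.5689 0.0984 0.005 ] [ 0.5626 -0.1059  0.005 ]
(514, 800, 3)
```

View pics/crop1.png

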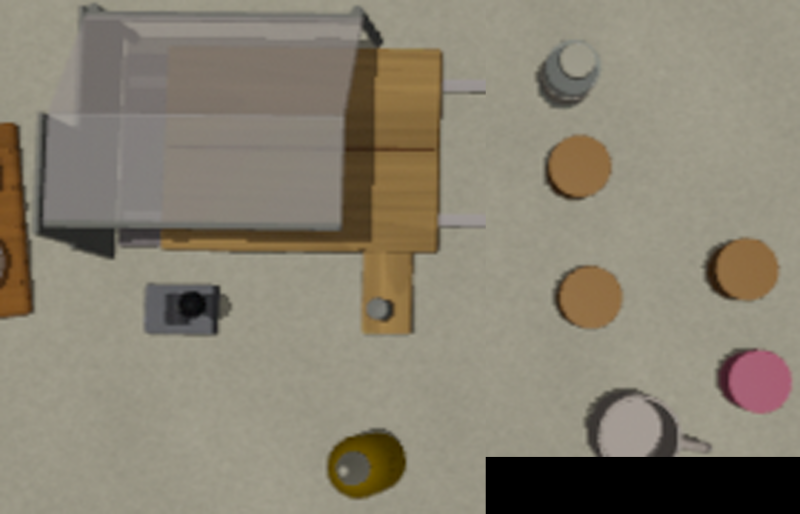

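The crop confirms it: three kraft tubs, the pink look-alike nearest the mug, one glass bottle, and the steel knob on the tray's tab. Next is the display yaw, while I start turning the tool.

```bash
python3 - <<'E'
from h import *
T=grab_frame("top"); P=cloud(T); hsv=cv2.cvtColor(T["color"],cv2.COLOR_BGR2HSV)
c1=at_z(T,(254.7,107.5),.022);c2=at_z(T,(253.3,178.2),.022);print(c1,c2)
# -y edge by sub-pixel: saturation crossing per row
e=[]
for v in range(112,174):
    s=hsv[v,245:265,1].astype(float); i=np.where(s>70)[0]
    if len(i): e.append(at_z(T,(245+i[-1]+.5,v),.022)[:2])
e=np.array(e); p=np.polyfit(e[:,0],e[:,1],1); print("edge y vs x slope",p, "deg",np.degrees(np.arctan(p[0])))
e=[]
for u in range(262,330):
    for lo,hi in((115,130),):
        s=T["color"][lo:hi,u].astype(float).sum(1); w=np.clip(s-np.median(s),0,None)
        w2=np.abs(s-np.median(s)); e.append(at_z(T,(u,lo+(w2**2@np.arange(hi-lo))/(w2**2).sum()),.01)[:2])
e=np.array(e); p=np.polyfit(e[:,1],e[:,0],1); print("rail x vs y slope deg",np.degrees(np.arctan(p[0])),p)
E
```

```text
[0.74149626 0.11064511 0.022     ] [0.53457493 0.11587774 0.022     ]
edge y vs x slope [-0.03083139  0.13370385] deg -1.7659491859364018
rail x vs y slope deg 0.9474109130558764 [0.01653695 0.69966641]
```

Emit:
play_rows(targets="0 0 0 0 0 1 0.2; 0 0 0 0 0 1 0.2; 0 0 0 0 0 1 0.2; 0 0 0 0 0 1 0.2; 0 0 0 0 0 1 0.2", newtons=60)

```text
time: 1.65
tcp_pos: [0.171, 0.4963, 0.2533]
orientation: [[-0.653, 0.758, -0.0], [0.758, 0.653, -0.0], [-0.0, -0.0, -1.0]]
wrist_force: [-0.7, 0.1, 0.6]
opening: 0.0511
grip_force: 0.0
```

Emit:
play_rows(targets="0 0 0 0 0 1 0.2; 0 0 0 0 0 1 0.2; 0 0 0 0 0 1 0.2; 0 0 0 0 0 1 0.2; 0 0 0 0 0 1 0.2")

```text
time: 2.15
tcp_pos: [0.171, 0.4963, 0.2533]
orientation: [[-0.186, 0.982, -0.0], [0.982, 0.186, -0.0], [-0.0, -0.0, -1.0]]
wrist_force: [0.1, 0.6, -0.9]
opening: 0.0513
grip_force: 0.0
```

Emit:
play_rows(targets="0 0 0 0 0 1 0.2; 0 0 0 0 0 0.83 0.2; 0 0 0 0 0 0 0.2; 0 0 0 0 0 0 0.2; 0 0 0 0 0 0 0.2")

```text
time: 2.65
tcp_pos: [0.171, 0.4963, 0.2533]
orientation: [[-0.002, 1.0, -0.0], [1.0, 0.002, -0.0], [-0.0, -0.0, -1.0]]
wrist_force: [-0.0, -0.1, 0.3]
opening: 0.0512
grip_force: 0.0
```

Emit:
play_rows(targets="0 0 0 0 0 0.2 0.2; -1 0.975 0 0 0 0 0.2; -1 0.975 0 0 0 0 0.2; -1 0.975 0 0 0 0 0.2; -1 0.975 0 0 0 0 0.2")

```text
time: 3.15
tcp_pos: [0.2479, 0.4139, 0.2533]
orientation: [[0.021, 1.0, 0.0], [1.0, -0.021, -0.0], [-0.0, 0.0, -1.0]]
wrist_force: [1.0, 0.4, -0.0]
opening: 0.051
grip_force: 0.0
```

Emit:
play_rows(targets="-1 0.975 0 0 0 0 0.2; -1 0.975 0 0 0 0 0.2; -1 0.975 0 0 0 0 0.2; -1 0.975 0 0 0 0 0.2; -1 0.975 0 0 0 0 0.2")

```text
time: 3.65
tcp_pos: [0.3434, 0.3118, 0.2534]
orientation: [[0.021, 1.0, 0.0], [1.0, -0.021, 0.0], [0.0, 0.0, -1.0]]
wrist_force: [-0.2, 0.9, -0.5]
opening: 0.0511
grip_force: 0.0
```

Emit:
play_rows(targets="-1 0.975 0 0 0 0 0.2; -1 0.975 0 0 0 0 0.2; -1 0.975 0 0 0 0 0.2; -1 0.975 0 0 0 0 0.2; -1 0.975 0 0 0 0 0.2")

```text
time: 4.15
tcp_pos: [0.4388, 0.2098, 0.2534]
orientation: [[0.021, 1.0, 0.0], [1.0, -0.021, 0.0], [0.0, 0.0, -1.0]]
wrist_force: [1.0, 0.3, -0.4]
opening: 0.0514
grip_force: 0.0
```

Emit:
play_rows(targets="-1 0.975 0 0 0 0 0.2; -1 0.975 0 0 0 0 0.2; 0 0 0.5 0 0 0 0.2; 0 0 0 0 0 0 0.2; 0 0 0 0 0 0 0.2")

```text
time: 4.65
tcp_pos: [0.4755, 0.1702, 0.243]
orientation: [[0.021, 1.0, -0.001], [1.0, -0.021, -0.0], [-0.0, -0.001, -1.0]]
wrist_force: [-0.3, 0.5, -0.1]
opening: 0.0509
grip_force: 0.0
```

```bash
python3 - <<'E'
from h import *
f=grab_frame("wrist"); print([(round(x["p"],2),deep(f,x["at"]).round(4),at_z(f,x["at"],.057).round(4)) for x in tip_of(f,"tray_knob")[:2]])
T=grab_frame("top")
for g in (f,T): print(blob(g,(.476,.169),.06,.085,.03))
s=get_state(); print(s["q"],s["tcp_pos"]); cv2.imwrite("pics/w1.png",f["color"])
S=grab_frame("scene"); cv2.imwrite("pics/s1.png",S["color"])
E
```

```text
[(0.95, array([0.4729, 0.171 , 0.0715]), array([0.4727, 0.1676, 0.057 ]))]
[4.753e-01 1.699e-01 4.755e-01 1.689e-01 1.090e-02 7.170e-02 4.760e+02]
[4.759e-01 1.696e-01 4.764e-01 1.700e-01 1.080e-02 7.040e-02 5.300e+01]
[ 3.44185478e-01  2.08111244e-01 -7.82570667e-02  1.28412179e+00
  1.93545100e-05  1.93463957e+00] [0.47587117 0.17058335 0.24361645]
```

View pics/s1.png

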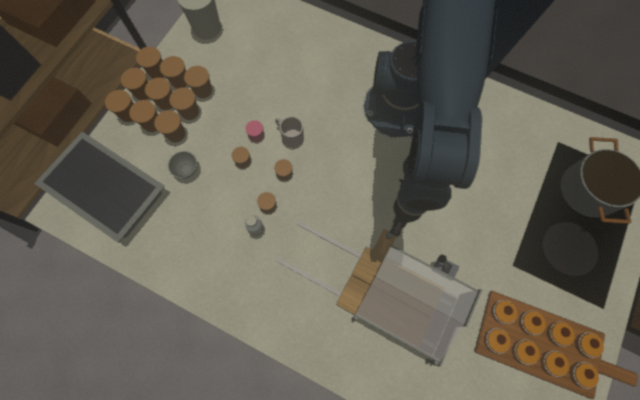

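Emit:
play_rows(targets="0 0 1 0 0 0 0.2; 0 0 1 0 0 0 0.2; 0 0 1 0 0 0 0.2; 0 0 1 0 0 0 0.2; 0 0 1 0 0 0 0.2")

```text
time: 5.35
tcp_pos: [0.4761, 0.1704, 0.1429]
orientation: [[0.02, 1.0, 0.001], [1.0, -0.02, 0.0], [0.0, 0.001, -1.0]]
wrist_force: [-0.3, 0.2, 0.3]
opening: 0.051
grip_force: 0.0
```

Emit:
play_rows(targets="0 0 1 0 0 0 0.2; 0 0 1 0 0 0 0.2; 0 0 1 0 0 0 0.2; 0 0 1 0 0 0 0.2; 0 0 0 0 0 0 0.2")

```text
time: 5.85
tcp_pos: [0.4747, 0.1698, 0.0615]
orientation: [[0.02, 1.0, -0.003], [1.0, -0.02, -0.001], [-0.001, -0.003, -1.0]]
wrist_force: [0.8, -0.3, 0.0]
opening: 0.0513
grip_force: 0.0
```

Emit:
play_rows(targets="0 0 0 0 0 0 -1; 0 0 0 0 0 0 -1; 0 0 0 0 0 0 -1; 0 0 0 0 0 0 -1; 0 0 0 0 0 0 -1")

```text
time: 6.35
tcp_pos: [0.4754, 0.1702, 0.0646]
orientation: [[0.02, 1.0, -0.001], [1.0, -0.02, 0.001], [0.001, -0.001, -1.0]]
wrist_force: [-6.1, 1.6, 6.8]
opening: 0.0204
grip_force: 58.7
```

Emit:
play_rows(targets="-0.4 0 0 0 0 0 -1; -0.8 0 0 0 0 0 -1; -1 0 0 0 0 0 -1; -1 0 0 0 0 0 -1; -1 0 0 0 0 0 -1")

```text
time: 6.85
tcp_pos: [0.4731, 0.0859, 0.0646]
orientation: [[0.02, 1.0, -0.001], [1.0, -0.02, 0.002], [0.002, -0.002, -1.0]]
wrist_force: [-7.9, 3.1, 9.3]
opening: 0.0206
grip_force: 59.1
```

Emit:
play_rows(targets="-1 0 0 0 0 0 -1; -1 0 0 0 0 0 -1; -1 0 0 0 0 0 -1; -1 0 0 0 0 0 -1; -1 0 0 0 0 0 -1")

```text
time: 7.35
tcp_pos: [0.4704, -0.0142, 0.0646]
orientation: [[0.02, 1.0, -0.002], [1.0, -0.02, 0.001], [0.001, -0.002, -1.0]]
wrist_force: [-10.4, 3.6, 12.9]
opening: 0.02
grip_force: 59.5
```

Emit:
play_rows(targets="-1 0 0 0 0 0 -1; -1 0 0 0 0 0 -1; -1 0 0 0 0 0 -1; -0.5 0 0 0 0 0 -1; -0.2 0 0 0 0 0 -1")

```text
time: 7.85
tcp_pos: [0.4688, -0.078, 0.0638]
orientation: [[0.015, 1.0, -0.002], [1.0, -0.015, 0.026], [0.026, -0.002, -1.0]]
wrist_force: [-1.2, 65.8, 9.8]
opening: 0.0202
grip_force: 57.9
```

```bash
python3 - <<'E'
from h import *
s=get_state(); print(s["tcp_pos"],s["wrist_force"],s["opening"])
T=grab_frame("top");hsv=cv2.cvtColor(T["color"],cv2.COLOR_BGR2HSV); cv2.imwrite("pics/t2.png",T["color"])
E
```

```text
[ 0.46882484 -0.07798298  0.06379989] [-1.21519857 65.76644283  9.83770415] 0.020180945150786524
```

View pics/t2.png

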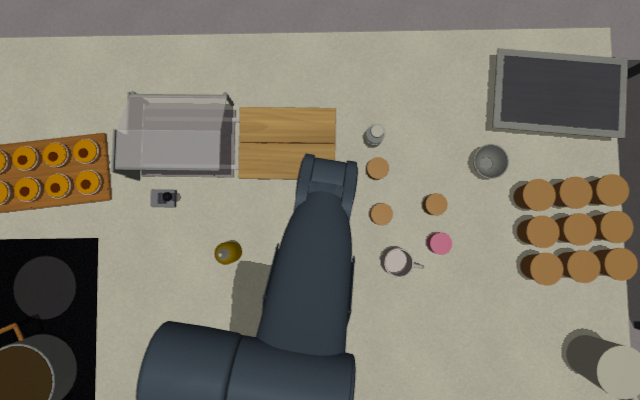

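The tray hit its stop; it started about 30 mm drawn. I ease off, release and rise.

Emit:
play_rows(targets="0.4 0 0 0 0 0 -1; 0 0 0 0 0 0 -1; 0 0 0 0 0 0 0.3; 0 0 0 0 0 0 0.3; 0 0 0 0 0 0 0.3")

```text
time: 8.4
tcp_pos: [0.4719, -0.0803, 0.0641]
orientation: [[0.021, 1.0, 0.002], [1.0, -0.021, -0.001], [-0.001, 0.002, -1.0]]
wrist_force: [0.6, 0.8, -0.1]
opening: 0.0556
grip_force: 0.0
```

Emit:
play_rows(targets="0 0 -1 0 0 0 0.3; 0 0 -1 0 0 0 0.3; 0 0 -1 0 0 0 0.3; 0 0 -1 0 0 0 0.3; 0 0 -1 0 0 0 0.3")

```text
time: 8.9
tcp_pos: [0.4714, -0.0803, 0.1646]
orientation: [[0.021, 1.0, 0.001], [1.0, -0.021, -0.0], [-0.0, 0.001, -1.0]]
wrist_force: [0.1, 0.3, -0.3]
opening: 0.0554
grip_force: 0.0
```

```bash
python3 - <<'E'
from h import *
np.set_printoptions(precision=4,suppress=True)
f=grab_frame("wrist"); T=grab_frame("top"); S=grab_frame("scene")
for g in (f,T,S): print(blob(g,(.47,-.079),.06,.085,.03))
for n,xy in dict(tA=(.426,-.2445),tB=(.555,-.2375),tC=(.45,-.397)).items():
    for g in (T,S): print(n,blob(g,xy,.045,.07))
hsv=cv2.cvtColor(T["color"],cv2.COLOR_BGR2HSV)
e=[]
for v in range(112,150):
    s=hsv[v,322:350,1].astype(float); i=np.where(s>70)[0]
    if len(i): e.append(at_z(T,(322+i[-1]+.5,v),.022)[:2])
e=np.array(e); p=np.polyfit(e[:,0],e[:,1],1); print("edge",p, e[len(e)//2])
g=[]
for u in range(250,330):
    col=T["color"][132:150,u].astype(float).sum(1); g.append(at_z(T,(u,132+np.argmin(col)),.022)[:2])
p=np.polyfit(np.array(g)[:,1],np.array(g)[:,0],1); print("centre line x(y)",p,"x at y=.008",np.polyval(p,.008))
P=cloud(T); m=(P[...,0]>.56)&(P[...,0]<.7)&(P[...,1]>-.1)&(P[...,1]<.12); print("tray z",np.nanmedian(P[...,2][m]))
s=get_state(); print(s["tcp_pos"],s["wrist_force"])
E
```

```text
[  0.469   -0.067    0.469   -0.0683   0.011    0.0718 859.    ]
None
[ 0.469  -0.0675  0.4679 -0.068   0.0112  0.0717 40.    ]
tA [  0.4257  -0.2443   0.4254  -0.2446   0.0311   0.0557 386.    ]
tA [  0.4252  -0.246    0.4244  -0.2473   0.0313   0.0566 255.    ]
tB [  0.5548  -0.2373   0.5553  -0.2373   0.031    0.0558 380.    ]
tB [  0.554   -0.2391   0.5534  -0.2393   0.0316   0.0567 272.    ]
tC [  0.4505  -0.3975   0.451   -0.3976   0.0316   0.0558 387.    ]
tC [  0.4506  -0.3987   0.45    -0.4005   0.0317   0.0571 252.    ]
edge [-0.0516 -0.0868] [ 0.6683 -0.1204]
centre line x(y) [0.0709 0.6335] x at y=.008 0.6340538399680007
tray z 0.022247137370086323
[ 0.4721 -0.0804  0.1645] [ 1.3243  0.3797 -0.5678]
```

Fully out: knob at (0.469, −0.0675), tray centre ≈ (0.636, 0.019), top at 22 mm (all consistent). Tub A next, at (0.425, −0.245).

Emit:
play_rows(targets="-1 -0.25 0 0 0 0 0.9; -1 -0.25 0 0 0 0 0.9; -1 -0.25 0 0 0 0 0.9; -1 -0.25 0 0 0 0 0.9; -1 -0.25 0 0 0 0 0.9")

```text
time: 9.55
tcp_pos: [0.4434, -0.1802, 0.1623]
orientation: [[0.021, 1.0, -0.001], [1.0, -0.021, 0.0], [0.0, -0.001, -1.0]]
wrist_force: [0.4, 0.3, 0.8]
opening: 0.0813
grip_force: 0.0
```

Emit:
play_rows(targets="-1 -0.25 0 0 0 0 0.9; -1 -0.25 0 0 0 0 0.9; -1 -0.25 0 0 0 0 0.9; -0.29 -0.12 0 0 0 0 0.9; 0 0 0 0 0 0 0.9")

```text
time: 10.05
tcp_pos: [0.4246, -0.2453, 0.1626]
orientation: [[0.022, 1.0, -0.001], [1.0, -0.022, 0.001], [0.001, -0.001, -1.0]]
wrist_force: [-0.6, 0.4, 0.2]
opening: 0.0813
grip_force: 0.0
```

```bash
python3 - <<'E'
from h import *
np.set_printoptions(precision=4,suppress=True)
f=grab_frame("wrist"); print(blob(f,(.426,-.245),.045,.07), get_state()["tcp_pos"],get_state()["opening"])
E
```

```text
[   0.4251   -0.2458    0.4249   -0.2474    0.031     0.0561 5642.    ] [ 0.4249 -0.2447  0.1627] 0.0809170924528809
```

Aligned within 1 mm. Descend, grip, lift.

Emit:
play_rows(targets="0 0 1 0 0 0 0.9; 0 0 1 0 0 0 0.9; 0 0 1 0 0 0 0.9; 0 0 1 0 0 0 0.9; 0 0 1 0 0 0 0.9", newtons=30)

```text
time: 10.6
tcp_pos: [0.4254, -0.2439, 0.0624]
orientation: [[0.02, 1.0, -0.0], [1.0, -0.02, 0.0], [0.0, -0.0, -1.0]]
wrist_force: [-0.7, -1.0, 0.4]
opening: 0.0811
grip_force: 0.0
```

Emit:
play_rows(targets="0 0 1 0 0 0 0.9; 0 0 0.35 0 0 0 0.9; 0 0 0 0 0 0 -1; 0 0 0 0 0 0 -1; 0 0 0 0 0 0 -1")

```text
time: 11.1
tcp_pos: [0.4258, -0.245, 0.0371]
orientation: [[0.021, 1.0, 0.001], [1.0, -0.021, -0.001], [-0.001, 0.001, -1.0]]
wrist_force: [0.4, 0.0, -1.5]
opening: 0.061
grip_force: 32.8
```

Emit:
play_rows(targets="0 0 0 0 0 0 -1; 0 0 -0.5 0 0 0 -1; 0 0 -1 0 0 0 -1; 0 0 -1 0 0 0 -1; 0 0 -1 0 0 0 -1")

```text
time: 11.6
tcp_pos: [0.4252, -0.245, 0.108]
orientation: [[0.021, 1.0, 0.0], [1.0, -0.021, -0.0], [-0.0, 0.0, -1.0]]
wrist_force: [0.5, -0.1, -1.3]
opening: 0.0613
grip_force: 33.1
```

Emit:
play_rows(targets="0 0 -1 0 0 0 -1; 0 0 -1 0 0 0 -1; 0 0 -1 0 0 0 -1; 0 0 0 0 0 0 -1; 0 0 0 0 0 0 -1")

```text
time: 12.1
tcp_pos: [0.4253, -0.245, 0.1668]
orientation: [[0.021, 1.0, 0.001], [1.0, -0.021, -0.001], [-0.001, 0.001, -1.0]]
wrist_force: [0.3, 0.1, -2.0]
opening: 0.0612
grip_force: 33.1
```

```bash
python3 - <<'E'
from h import *
np.set_printoptions(precision=4,suppress=True)
s=get_state(); print(s["tcp_pos"],s["opening"],s["grip_force"],s["wrist_force"])
T=grab_frame("top");S=grab_frame("scene");p=s["tcp_pos"]
for g in (T,S):
    for xy in ((.555,-.2375),(.45,-.397)): print(blob(g,xy,.045,.07,.06))
f=grab_frame("wrist"); print("held",blob(f,p,p[2]-.06,p[2]+.06,.05))
E
```

```text
[ 0.4253 -0.245   0.1668] 0.0612280995098634 33.11435580253601 [ 0.3086  0.1448 -1.9623]
[  0.5548  -0.2373   0.555   -0.2378   0.0309   0.0559 379.    ]
None
[  0.5542  -0.239    0.5532  -0.2399   0.031    0.0573 271.    ]
[  0.4506  -0.3988   0.4491  -0.4      0.0318   0.0572 250.    ]
held [    0.4253    -0.2367     0.4254    -0.2453     0.0501     0.1854
 40153.    ]
```

Emit:
play_rows(targets="0.983 0.714 0 0 0 0 -1; 0.983 0.714 0 0 0 0 -1; 0.983 0.714 0 0 0 0 -1; 0.983 0.714 0 0 0 0 -1; 0.983 0.714 0 0 0 0 -1")

```text
time: 12.75
tcp_pos: [0.4987, -0.1472, 0.1654]
orientation: [[0.021, 1.0, -0.002], [1.0, -0.021, 0.0], [0.0, -0.002, -1.0]]
wrist_force: [-0.1, -0.9, -1.8]
opening: 0.061
grip_force: 33.1
```

Emit:
play_rows(targets="0.983 0.714 0 0 0 0 -1; 0.983 0.714 0 0 0 0 -1; 0.983 0.714 0 0 0 0 -1; 0.983 0.714 0 0 0 0 -1; 0.983 0.714 0 0 0 0 -1")

```text
time: 13.25
tcp_pos: [0.5721, -0.0504, 0.1652]
orientation: [[0.021, 1.0, -0.002], [1.0, -0.021, 0.0], [-0.0, -0.002, -1.0]]
wrist_force: [0.4, 0.1, -2.3]
opening: 0.0609
grip_force: 33.1
```

Emit:
play_rows(targets="0.983 0.714 0 0 0 0 -1; 0.983 0.714 0 0 0 0 -1; 0.983 0.714 0 0 0 0 -1; 0.983 0.714 0 0 0 0 -1; 0.983 0.714 0 0 0 0 -1")

```text
time: 13.75
tcp_pos: [0.6456, 0.0463, 0.165]
orientation: [[0.021, 1.0, -0.002], [1.0, -0.021, -0.0], [-0.0, -0.002, -1.0]]
wrist_force: [-1.0, -0.2, -1.8]
opening: 0.061
grip_force: 33.1
```

Emit:
play_rows(targets="0.983 0.714 0 0 0 0 -1; 0.983 0.714 0 0 0 0 -1; 0.983 0.714 0 0 0 0 -1; 0 0 0 0 0 0 -1; 0 0 0.5 0 0 0 -1")

```text
time: 14.25
tcp_pos: [0.6898, 0.1038, 0.1557]
orientation: [[0.02, 1.0, 0.0], [1.0, -0.02, -0.0], [-0.0, 0.0, -1.0]]
wrist_force: [0.1, -0.2, -1.6]
opening: 0.0608
grip_force: 33.2
```

Emit:
play_rows(targets="0 0 1 0 0 0 -1; 0 0 1 0 0 0 -1; 0 0 1 0 0 0 -1; 0 0 1 0 0 0 -1; 0 0 0.4 0 0 0 -1")

```text
time: 14.75
tcp_pos: [0.6874, 0.1022, 0.0652]
orientation: [[0.022, 1.0, -0.005], [1.0, -0.022, -0.001], [-0.001, -0.005, -1.0]]
wrist_force: [-0.8, -0.7, -1.7]
opening: 0.0607
grip_force: 33.2
```

Emit:
play_rows(targets="0 0 0.15 0 0 0 -1; 0 0 0.15 0 0 0 -1; 0 0 0.05 0 0 0 -1; 0 0 0 0 0 0 -1; 0 0 0 0 0 0 -1")

```text
time: 15.25
tcp_pos: [0.6899, 0.1036, 0.062]
orientation: [[0.021, 1.0, 0.001], [1.0, -0.021, 0.0], [0.0, 0.001, -1.0]]
wrist_force: [-0.9, 0.6, -1.4]
opening: 0.0612
grip_force: 33.2
```

Emit:
play_rows(targets="0 0 0.1 0 0 0 -1; 0 0 0.05 0 0 0 -1; 0 0 0 0 0 0 -1; 0 0 0 0 0 0 -1; 0 0 0 0 0 0 -1")

```text
time: 15.75
tcp_pos: [0.6898, 0.1036, 0.0587]
orientation: [[0.021, 1.0, 0.001], [1.0, -0.021, 0.0], [0.0, 0.001, -1.0]]
wrist_force: [-0.7, -0.9, 4.0]
opening: 0.0609
grip_force: 33.4
```

Emit:
play_rows(targets="0 0 0 0 0 0 0.8; 0 0 0 0 0 0 0.8; 0 0 0 0 0 0 0.8; 0 0 -0.5 0 0 0 0.8; 0 0 -1 0 0 0 0.8")

```text
time: 16.25
tcp_pos: [0.6886, 0.1034, 0.0874]
orientation: [[0.021, 1.0, -0.003], [1.0, -0.021, -0.001], [-0.001, -0.003, -1.0]]
wrist_force: [0.7, -0.8, 0.6]
opening: 0.0769
grip_force: 0.0
```

Emit:
play_rows(targets="0 0 -1 0 0 0 0.8; 0 0 -1 0 0 0 0.8; 0 0 -1 0 0 0 0.8; 0 0 -1 0 0 0 0.8; 0 0 0 0 0 0 0.8")

```text
time: 16.75
tcp_pos: [0.691, 0.1038, 0.1722]
orientation: [[0.021, 1.0, 0.005], [1.0, -0.021, 0.001], [0.001, 0.005, -1.0]]
wrist_force: [0.2, 0.9, -0.6]
opening: 0.0767
grip_force: 0.0
```

```bash
cat > look.py <<'E'
from h import *
np.set_printoptions(precision=4,suppress=True)
import sys
s=get_state(); print(s["tcp_pos"],s["opening"],s["grip_force"],s["wrist_force"])
fs=[grab_frame(n) for n in ("top","scene","wrist")]
pts=dict(tA=(.425,-.245,.045,.07),tB=(.555,-.238,.045,.07),tC=(.45,-.398,.045,.07),bot=(.646,-.229,.105,.14),P3=(.69,.103,.067,.09),P2=(.688,.018,.067,.09),P1=(.686,-.067,.067,.09),PB=(.584,.02,.13,.16),knob=(.469,-.0675,.06,.085))
for n in sys.argv[1:]:
    x,y,a,b=pts[n]
    for g,k in zip(fs,"TSW"): print(n,k,blob(g,(x,y),a,b,.03 if n=="knob" else .055 if n[0]=="t" else .042))
E
python3 look.py tA tB tC P3
```

```text
[0.691  0.1038 0.1722] 0.07672126726952144 0.0 [ 0.1723  0.8667 -0.589 ]
tA T None
tA S None
tA W None
tB T [  0.5548  -0.2373   0.5555  -0.2378   0.0311   0.056  380.    ]
tB S [  0.5539  -0.2391   0.5537  -0.2397   0.031    0.0569 270.    ]
tB W None
tC T [  0.4504  -0.3976   0.4508  -0.3979   0.0311   0.0553 385.    ]
tC S [  0.4507  -0.3988   0.4492  -0.4002   0.0315   0.0572 251.    ]
tC W None
P3 T [  0.6945   0.0842   0.6937   0.092    0.0279   0.0782 115.    ]
P3 S [ 0.7019  0.1065  0.6964  0.1012  0.0296  0.0786 27.    ]
P3 W [   0.6898    0.1022    0.6898    0.1007    0.031     0.078  6383.    ]
```

Emit:
play_rows(targets="-0.957 -0.357 0 0 0 0 0.8; -0.957 -0.357 0 0 0 0 0.8; -0.957 -0.357 0 0 0 0 0.8; -0.957 -0.357 0 0 0 0 0.8; -0.957 -0.357 0 0 0 0 0.8")

```text
time: 17.4
tcp_pos: [0.6511, 0.0072, 0.1679]
orientation: [[0.021, 1.0, -0.001], [1.0, -0.021, -0.0], [-0.0, -0.001, -1.0]]
wrist_force: [-0.0, -0.3, 0.2]
opening: 0.077
grip_force: 0.0
```

Emit:
play_rows(targets="-0.957 -0.357 0 0 0 0 0.8; -0.957 -0.357 0 0 0 0 0.8; -0.957 -0.357 0 0 0 0 0.8; -0.957 -0.357 0 0 0 0 0.8; -0.957 -0.357 0 0 0 0 0.8")

```text
time: 17.9
tcp_pos: [0.6135, -0.088, 0.1684]
orientation: [[0.021, 1.0, 0.0], [1.0, -0.021, -0.0], [-0.0, 0.0, -1.0]]
wrist_force: [1.2, -0.5, 0.4]
opening: 0.0767
grip_force: 0.0
```

Emit:
play_rows(targets="-0.957 -0.357 0 0 0 0 0.8; -0.957 -0.357 0 0 0 0 0.8; -0.957 -0.357 0 0 0 0 0.8; -0.957 -0.357 0 0 0 0 0.8; -0.957 -0.357 0 0 0 0 0.8")

```text
time: 18.4
tcp_pos: [0.5757, -0.1828, 0.1684]
orientation: [[0.021, 1.0, 0.0], [1.0, -0.021, -0.0], [-0.0, 0.0, -1.0]]
wrist_force: [0.2, 0.2, 0.4]
opening: 0.0766
grip_force: 0.0
```

Emit:
play_rows(targets="-0.957 -0.357 0 0 0 0 0.8; -0.957 -0.357 0 0 0 0 0.8; -0.957 -0.357 0 0 0 0 0.8; 0 0 0 0 0 0 0.8; 0 0 0 0 0 0 0.8")

```text
time: 18.9
tcp_pos: [0.5535, -0.2389, 0.1684]
orientation: [[0.022, 1.0, 0.0], [1.0, -0.022, 0.0], [0.0, 0.0, -1.0]]
wrist_force: [-0.1, 0.5, 0.1]
opening: 0.077
grip_force: 0.0
```

```bash
python3 look.py tB tC P3
```

```text
[ 0.5535 -0.2389  0.1684] 0.07700123463032918 0.0 [-0.1145  0.4633  0.1407]
tB T [ 0.5682 -0.2131  0.5687 -0.2144  0.0124  0.0564 17.    ]
tB S [  0.5536  -0.2387   0.5522  -0.2392   0.0317   0.057  263.    ]
tB W [   0.5546   -0.2385    0.5545   -0.2399    0.031     0.0561 5399.    ]
tC T [  0.4499  -0.4013   0.4506  -0.3993   0.0311   0.0557 333.    ]
tC S None
tC W [ 0.4762 -0.3862  0.4753 -0.386   0.0064  0.0466 28.    ]
P3 T [  0.6897   0.102    0.6902   0.1023   0.0311   0.0784 385.    ]
P3 S [  0.6889   0.1007   0.6884   0.1007   0.0308   0.0787 330.    ]
P3 W None
```

Emit:
play_rows(targets="0 0.05 1 0 0 0 0.8; 0 0 1 0 0 0 0.8; 0 0 1 0 0 0 0.8; 0 0 1 0 0 0 0.8; 0 0 1 0 0 0 0.8")

```text
time: 19.55
tcp_pos: [0.5553, -0.2374, 0.0676]
orientation: [[0.019, 1.0, 0.0], [1.0, -0.019, -0.0], [-0.0, 0.0, -1.0]]
wrist_force: [-0.2, 0.3, -0.1]
opening: 0.077
grip_force: 0.0
```

Emit:
play_rows(targets="0 0 1 0 0 0 0.8; 0 0 0.6 0 0 0 0.8; 0 0 0 0 0 0 -1; 0 0 0 0 0 0 -1; 0 0 0 0 0 0 -1")

```text
time: 20.05
tcp_pos: [0.5555, -0.2383, 0.0371]
orientation: [[0.021, 1.0, 0.001], [1.0, -0.021, -0.001], [-0.001, 0.001, -1.0]]
wrist_force: [-0.2, -0.2, -0.8]
opening: 0.0605
grip_force: 32.9
```

Emit:
play_rows(targets="0 0 0 0 0 0 -1; 0 0 -0.5 0 0 0 -1; 0 0 -1 0 0 0 -1; 0 0 -1 0 0 0 -1; 0 0 -1 0 0 0 -1")

```text
time: 20.55
tcp_pos: [0.5551, -0.2384, 0.1082]
orientation: [[0.021, 1.0, 0.001], [1.0, -0.021, -0.0], [-0.0, 0.001, -1.0]]
wrist_force: [-0.3, 0.1, -1.1]
opening: 0.0605
grip_force: 33.0
```

Emit:
play_rows(targets="0 0 -1 0 0 0 -1; 0 0 -1 0 0 0 -1; 0 0 -1 0 0 0 -1; 0 0 0 0 0 0 -1; 0 0 0 0 0 0 -1")

```text
time: 21.05
tcp_pos: [0.5551, -0.2383, 0.1669]
orientation: [[0.021, 1.0, 0.001], [1.0, -0.021, -0.001], [-0.001, 0.001, -1.0]]
wrist_force: [-0.2, 1.3, -2.0]
opening: 0.0608
grip_force: 33.0
```

Emit:
play_rows(targets="0.997 0.49 0 0 0 0 -1; 0.997 0.49 0 0 0 0 -1; 0.997 0.49 0 0 0 0 -1; 0.997 0.49 0 0 0 0 -1; 0.997 0.49 0 0 0 0 -1")

```text
time: 21.55
tcp_pos: [0.6057, -0.1387, 0.165]
orientation: [[0.021, 1.0, -0.002], [1.0, -0.021, 0.0], [0.0, -0.002, -1.0]]
wrist_force: [0.1, -0.9, -1.5]
opening: 0.0609
grip_force: 33.0
```

Emit:
play_rows(targets="0.997 0.49 0 0 0 0 -1; 0.997 0.49 0 0 0 0 -1; 0.997 0.49 0 0 0 0 -1; 0.997 0.49 0 0 0 0 -1; 0.997 0.49 0 0 0 0 -1")

```text
time: 22.05
tcp_pos: [0.6568, -0.0401, 0.1649]
orientation: [[0.021, 1.0, -0.002], [1.0, -0.021, 0.0], [-0.0, -0.002, -1.0]]
wrist_force: [-0.2, 0.4, -1.8]
opening: 0.0608
grip_force: 33.0
```

Emit:
play_rows(targets="0.997 0.49 0 0 0 0 -1; 0.997 0.49 0 0 0 0 -1; 0.997 0.49 0 0 0 0 -1; 0 0 0 0 0 0 -1; 0 0 1 0 0 0 -1")

```text
time: 22.55
tcp_pos: [0.6887, 0.0188, 0.1472]
orientation: [[0.02, 1.0, 0.003], [1.0, -0.02, -0.0], [-0.0, 0.003, -1.0]]
wrist_force: [-0.3, -0.4, -1.8]
opening: 0.0611
grip_force: 33.1
```

Emit:
play_rows(targets="0 0 1 0 0 0 -1; 0 0 1 0 0 0 -1; 0 0 1 0 0 0 -1; 0 0 0.8 0 0 0 -1; 0 0 0.3 0 0 0 -1")

```text
time: 23.05
tcp_pos: [0.6858, 0.0176, 0.0614]
orientation: [[0.021, 1.0, -0.005], [1.0, -0.021, -0.0], [-0.0, -0.005, -1.0]]
wrist_force: [-0.2, 0.2, -1.1]
opening: 0.061
grip_force: 33.1
```

Emit:
play_rows(targets="0 0 0.1 0 0 0 -1; 0 0 0 0 0 0 -1; 0 0 0 0 0 0 -1; 0 0 0 0 0 0 -1; 0 0 0 0 0 0 -1")

```text
time: 23.55
tcp_pos: [0.688, 0.0182, 0.063]
orientation: [[0.021, 1.0, 0.001], [1.0, -0.021, -0.0], [-0.0, 0.001, -1.0]]
wrist_force: [0.4, 0.1, -1.5]
opening: 0.061
grip_force: 33.1
```

Emit:
play_rows(targets="0 0 0.1 0 0 0 -1; 0 0 0.1 0 0 0 -1; 0 0 0 0 0 0 -1; 0 0 0 0 0 0 -1; 0 0 0 0 0 0 -1")

```text
time: 24.05
tcp_pos: [0.6877, 0.0182, 0.0582]
orientation: [[0.021, 1.0, -0.0], [1.0, -0.021, -0.0], [-0.0, -0.0, -1.0]]
wrist_force: [0.3, 0.1, -1.2]
opening: 0.0609
grip_force: 33.1
```

Emit:
play_rows(targets="0 0 0 0 0 0 0.8; 0 0 0 0 0 0 0.8; 0 0 0 0 0 0 0.8; 0 0 -0.5 0 0 0 0.8; 0 0 -1 0 0 0 0.8")

```text
time: 24.55
tcp_pos: [0.6867, 0.0182, 0.0877]
orientation: [[0.021, 1.0, -0.003], [1.0, -0.021, -0.0], [-0.0, -0.003, -1.0]]
wrist_force: [-0.0, -0.5, -0.2]
opening: 0.0766
grip_force: 0.0
```

Emit:
play_rows(targets="0 0 -1 0 0 0 0.8; 0 0 -1 0 0 0 0.8; 0 0 -1 0 0 0 0.8; 0 0 -1 0 0 0 0.8; 0 0 0 0 0 0 0.8")

```text
time: 25.05
tcp_pos: [0.6892, 0.0183, 0.1723]
orientation: [[0.021, 1.0, 0.006], [1.0, -0.021, 0.0], [0.0, 0.006, -1.0]]
wrist_force: [-0.0, 0.8, -0.4]
opening: 0.0766
grip_force: 0.0
```

```bash
python3 look.py tC P3 P2
```

```text
[0.6892 0.0183 0.1723] 0.07664319592393731 0.0 [-0.0447  0.8419 -0.3616]
tC T [  0.4504  -0.3977   0.4501  -0.398    0.0317   0.0555 385.    ]
tC S [  0.4506  -0.3986   0.4508  -0.4009   0.0322   0.0573 250.    ]
tC W None
P3 T None
P3 S [  0.6889   0.1007   0.6885   0.1005   0.0307   0.0787 330.    ]
P3 W [   0.6898    0.1012    0.6897    0.1004    0.031     0.0781 8719.    ]
P2 T None
P2 S [ 0.6987  0.0333  0.6965  0.0282  0.0239  0.0785 64.    ]
P2 W [   0.6878    0.0172    0.6878    0.0154    0.031     0.078  6372.    ]
```

Emit:
play_rows(targets="-0.958 -0.52 0 0 0 0 0.8; -0.958 -0.52 0 0 0 0 0.8; -0.958 -0.52 0 0 0 0 0.8; -0.958 -0.52 0 0 0 0 0.8; -0.958 -0.52 0 0 0 0 0.8")

```text
time: 25.7
tcp_pos: [0.6326, -0.0776, 0.1676]
orientation: [[0.021, 1.0, -0.001], [1.0, -0.021, -0.0], [-0.0, -0.001, -1.0]]
wrist_force: [0.6, -0.9, 0.0]
opening: 0.0768
grip_force: 0.0
```

Emit:
play_rows(targets="-0.958 -0.52 0 0 0 0 0.8; -0.958 -0.52 0 0 0 0 0.8; -0.958 -0.52 0 0 0 0 0.8; -0.958 -0.52 0 0 0 0 0.8; -0.958 -0.52 0 0 0 0 0.8")

```text
time: 26.2
tcp_pos: [0.5785, -0.1722, 0.1677]
orientation: [[0.021, 1.0, -0.001], [1.0, -0.021, 0.0], [0.0, -0.001, -1.0]]
wrist_force: [0.0, -0.2, -0.8]
opening: 0.0769
grip_force: 0.0
```

Emit:
play_rows(targets="-0.958 -0.52 0 0 0 0 0.8; -0.958 -0.52 0 0 0 0 0.8; -0.958 -0.52 0 0 0 0 0.8; -0.958 -0.52 0 0 0 0 0.8; -0.958 -0.52 0 0 0 0 0.8")

```text
time: 26.7
tcp_pos: [0.5245, -0.2668, 0.1677]
orientation: [[0.021, 1.0, -0.001], [1.0, -0.021, 0.0], [0.0, -0.001, -1.0]]
wrist_force: [0.5, -0.5, -0.2]
opening: 0.0768
grip_force: 0.0
```

Emit:
play_rows(targets="-0.958 -0.52 0 0 0 0 0.8; -0.958 -0.52 0 0 0 0 0.8; -0.958 -0.52 0 0 0 0 0.8; -0.958 -0.52 0 0 0 0 0.8; -0.958 -0.52 0 0 0 0 0.8")

```text
time: 27.2
tcp_pos: [0.4705, -0.3613, 0.1678]
orientation: [[0.021, 1.0, -0.001], [1.0, -0.021, 0.001], [0.0, -0.001, -1.0]]
wrist_force: [-0.1, -0.1, 0.6]
opening: 0.0771
grip_force: 0.0
```

Emit:
play_rows(targets="-0.958 -0.52 0 0 0 0 0.8; -0.958 -0.52 0 0 0 0 0.8; 0 0 0 0 0 0 0.8; 0 0 0 0 0 0 0.8; 0 0 0 0 0 0 0.8")

```text
time: 27.7
tcp_pos: [0.4501, -0.3979, 0.1681]
orientation: [[0.021, 1.0, -0.0], [1.0, -0.021, 0.001], [0.001, -0.0, -1.0]]
wrist_force: [-0.9, 0.3, 0.0]
opening: 0.0772
grip_force: 0.0
```

```bash
python3 look.py tC P3 P2 bot
```

```text
[ 0.4501 -0.3979  0.1681] 0.07719109428824548 0.0 [-0.8567  0.3241  0.0215]
tC T [  0.4501  -0.3948   0.451   -0.3971   0.0314   0.0557 347.    ]
tC S [  0.4504  -0.399    0.4503  -0.4009   0.0321   0.0572 249.    ]
tC W [   0.4502   -0.3994    0.4504   -0.4008    0.031     0.056  5380.    ]
P3 T [  0.6897   0.1021   0.6901   0.1021   0.0313   0.0782 384.    ]
P3 S [  0.6889   0.1006   0.6886   0.1008   0.0307   0.0782 326.    ]
P3 W None
P2 T [  0.6874   0.0176   0.6888   0.0173   0.0313   0.0779 381.    ]
P2 S [  0.687    0.0159   0.6864   0.0155   0.0308   0.0785 320.    ]
P2 W None
bot T [  0.6456  -0.2287   0.6463  -0.2298   0.0176   0.1224 138.    ]
bot S [  0.6473  -0.23     0.6461  -0.2306   0.0176   0.1237 101.    ]
bot W None
```

Emit:
play_rows(targets="0 0 1 0 0 0 0.8; 0 0 1 0 0 0 0.8; 0 0 1 0 0 0 0.8; 0 0 1 0 0 0 0.8; 0 0 1 0 0 0 0.8")

```text
time: 28.35
tcp_pos: [0.4506, -0.3979, 0.0677]
orientation: [[0.02, 1.0, 0.0], [1.0, -0.02, -0.0], [-0.0, 0.0, -1.0]]
wrist_force: [0.2, 0.2, 0.5]
opening: 0.0765
grip_force: 0.0
```

Emit:
play_rows(targets="0 0 1 0 0 0 0.8; 0 0 0.6 0 0 0 0.8; 0 0 0 0 0 0 -1; 0 0 0 0 0 0 -1; 0 0 0 0 0 0 -1")

```text
time: 28.85
tcp_pos: [0.4507, -0.3987, 0.0373]
orientation: [[0.021, 1.0, 0.001], [1.0, -0.021, -0.001], [-0.001, 0.001, -1.0]]
wrist_force: [-0.3, -0.5, -1.3]
opening: 0.0609
grip_force: 32.8
```

Emit:
play_rows(targets="0 0 0 0 0 0 -1; 0 0 -0.5 0 0 0 -1; 0 0 -1 0 0 0 -1; 0 0 -1 0 0 0 -1; 0 0 -1 0 0 0 -1")

```text
time: 29.35
tcp_pos: [0.4502, -0.3985, 0.1082]
orientation: [[0.021, 1.0, 0.001], [1.0, -0.021, -0.001], [-0.001, 0.001, -1.0]]
wrist_force: [-0.4, -0.5, -2.2]
opening: 0.061
grip_force: 33.0
```

Emit:
play_rows(targets="0 0 -1 0 0 0 -1; 0 0 -1 0 0 0 -1; 0 0 -1 0 0 0 -1; 0 0 -1 0 0 0 -1; 0 0 0 0 0 0 -1")

```text
time: 29.85
tcp_pos: [0.4512, -0.3994, 0.1901]
orientation: [[0.021, 1.0, 0.004], [1.0, -0.021, -0.004], [-0.004, 0.004, -1.0]]
wrist_force: [0.0, -0.1, -1.8]
opening: 0.061
grip_force: 33.0
```

Emit:
play_rows(targets="0.989 0.671 0 0 0 0 -1; 0.989 0.671 0 0 0 0 -1; 0.989 0.671 0 0 0 0 -1; 0.989 0.671 0 0 0 0 -1; 0.989 0.671 0 0 0 0 -1")

```text
time: 30.35
tcp_pos: [0.5195, -0.3, 0.1859]
orientation: [[0.021, 1.0, -0.001], [1.0, -0.021, 0.0], [0.0, -0.001, -1.0]]
wrist_force: [-0.5, 0.1, -1.4]
opening: 0.0608
grip_force: 33.1
```

Emit:
play_rows(targets="0.989 0.671 0 0 0 0 -1; 0.989 0.671 0 0 0 0 -1; 0.989 0.671 0 0 0 0 -1; 0.989 0.671 0 0 0 0 -1; 0.989 0.671 0 0 0 0 -1")

```text
time: 30.85
tcp_pos: [0.5886, -0.2025, 0.1858]
orientation: [[0.021, 1.0, -0.001], [1.0, -0.021, 0.0], [0.0, -0.001, -1.0]]
wrist_force: [0.3, -0.5, -0.2]
opening: 0.061
grip_force: 33.1
```

Emit:
play_rows(targets="0.989 0.671 0 0 0 0 -1; 0.989 0.671 0 0 0 0 -1; 0.989 0.671 0 0 0 0 -1; 0.989 0.671 0 0 0 0 -1; 0.989 0.671 0 0 0 0 -1")

```text
time: 31.35
tcp_pos: [0.6578, -0.1051, 0.1857]
orientation: [[0.021, 1.0, -0.001], [1.0, -0.021, -0.0], [-0.0, -0.001, -1.0]]
wrist_force: [0.6, -0.5, -1.5]
opening: 0.0609
grip_force: 33.1
```

Emit:
play_rows(targets="0.989 0.671 0 0 0 0 -1; 0.989 0.671 0 0 0 0 -1; 0 0 0 0 0 0 -1; 0 0 1 0 0 0 -1; 0 0 1 0 0 0 -1")

```text
time: 31.85
tcp_pos: [0.6852, -0.0672, 0.1459]
orientation: [[0.021, 1.0, 0.001], [1.0, -0.021, -0.0], [-0.0, 0.001, -1.0]]
wrist_force: [-0.6, -0.3, -1.3]
opening: 0.0611
grip_force: 33.1
```

Emit:
play_rows(targets="0 0 1 0 0 0 -1; 0 0 1 0 0 0 -1; 0 0 1 0 0 0 -1; 0 0 0.8 0 0 0 -1; 0 0 0.4 0 0 0 -1")

```text
time: 32.35
tcp_pos: [0.6838, -0.0674, 0.0603]
orientation: [[0.021, 1.0, -0.003], [1.0, -0.021, 0.0], [-0.0, -0.003, -1.0]]
wrist_force: [0.6, -0.1, -0.3]
opening: 0.0605
grip_force: 33.1
```

Emit:
play_rows(targets="0 0 0 0 0 0 -1; 0 0 0 0 0 0 -1; 0 0 0 0 0 0 -1; 0 0 0 0 0 0 -1; 0 0 0 0 0 0 -1")

```text
time: 32.85
tcp_pos: [0.6856, -0.067, 0.063]
orientation: [[0.021, 1.0, 0.001], [1.0, -0.021, -0.0], [-0.0, 0.001, -1.0]]
wrist_force: [0.4, 0.3, -1.2]
opening: 0.0609
grip_force: 33.1
```

Emit:
play_rows(targets="0 0 0.1 0 0 0 -1; 0 0 0.1 0 0 0 -1; 0 0 0 0 0 0 -1; 0 0 0 0 0 0 -1; 0 0 0 0 0 0 -1")

```text
time: 33.35
tcp_pos: [0.6853, -0.067, 0.0583]
orientation: [[0.021, 1.0, -0.0], [1.0, -0.021, -0.0], [-0.0, -0.0, -1.0]]
wrist_force: [-0.5, 0.0, -2.1]
opening: 0.061
grip_force: 33.1
```

Emit:
play_rows(targets="0 0 0 0 0 0 0.8; 0 0 0 0 0 0 0.8; 0 0 0 0 0 0 0.8; 0 0 -0.5 0 0 0 0.8; 0 0 -1 0 0 0 0.8")

```text
time: 33.85
tcp_pos: [0.6843, -0.0669, 0.0877]
orientation: [[0.021, 1.0, -0.003], [1.0, -0.021, 0.0], [0.0, -0.003, -1.0]]
wrist_force: [0.4, -0.1, -0.1]
opening: 0.0767
grip_force: 0.0
```

Emit:
play_rows(targets="0 0 -1 0 0 0 0.8; 0 0 -1 0 0 0 0.8; 0 0 -1 0 0 0 0.8; 0 0 -1 0 0 0 0.8; 0 0 -1 0 0 0 0.8")

```text
time: 34.35
tcp_pos: [0.6852, -0.067, 0.1902]
orientation: [[0.021, 1.0, 0.001], [1.0, -0.021, -0.0], [-0.0, 0.001, -1.0]]
wrist_force: [0.1, 0.0, 0.2]
opening: 0.0769
grip_force: 0.0
```

```bash
python3 look.py P3 P2 P1 bot
```

```text
[ 0.6852 -0.067   0.1902] 0.07688783647863882 0.0 [0.1466 0.0076 0.2381]
P3 T [  0.6998   0.0851   0.7002   0.0838   0.0297   0.0777 259.    ]
P3 S [  0.6993   0.0835   0.7007   0.0792   0.03     0.0788 218.    ]
P3 W None
P2 T [0.6998 0.057  0.699  0.0565 0.0079 0.0779 8.    ]
P2 S [  0.6881   0.02     0.6889   0.0223   0.0376   0.0787 361.    ]
P2 W [   0.6891    0.021     0.6893    0.0224    0.038     0.0781 8173.    ]
P1 T None
P1 S [  0.6876  -0.0587   0.6851  -0.0648   0.0298   0.0785 172.    ]
P1 W [   0.6853   -0.0689    0.6853   -0.0707    0.0312    0.078  5297.    ]
bot T [  0.6454  -0.2285   0.6468  -0.228    0.0178   0.1225 138.    ]
bot S [ 0.6565 -0.2342  0.6572 -0.2345  0.009   0.1239 22.    ]
bot W None
```

The tub at P3 seems to have been knocked aside. I move over to the bottle, which unblocks the view, and check.

Emit:
play_rows(targets="-0.908 -0.199 0 0 0 0 0.8; -0.908 -0.199 0 0 0 0 0.8; -0.908 -0.199 0 0 0 0 0.8; -0.908 -0.199 0 0 0 0 0.8; -0.908 -0.199 0 0 0 0 0.8")

```text
time: 35.0
tcp_pos: [0.6627, -0.1594, 0.188]
orientation: [[0.022, 1.0, -0.001], [1.0, -0.022, -0.0], [-0.0, -0.001, -1.0]]
wrist_force: [-0.8, -1.2, 0.1]
opening: 0.0768
grip_force: 0.0
```

Emit:
play_rows(targets="-0.908 -0.199 0 0 0 0 0.8; -0.908 -0.199 0 0 0 0 0.8; -0.908 -0.199 0 0 0 0 0.8; -0.908 -0.199 0 0 0 0 0.8; 0 0 0 0 0 0 0.8")

```text
time: 35.5
tcp_pos: [0.6453, -0.2324, 0.1883]
orientation: [[0.023, 1.0, -0.0], [1.0, -0.023, -0.001], [-0.001, -0.0, -1.0]]
wrist_force: [-0.8, -0.2, -0.1]
opening: 0.0769
grip_force: 0.0
```

```bash
python3 look.py P1 bot; python3 - <<'E'
from h import *
np.set_printoptions(precision=4,suppress=True)
o=[]
for n in("top","scene"):
    f=grab_frame(n); P=cloud(f); m=((P[...,2]>.067)&(P[...,2]<.09)&(P[...,0]>.6)&(P[...,0]<.8)&(P[...,1]>-.13)&(P[...,1]<.16)).astype(np.uint8)
    k,l,st,c=cv2.connectedComponentsWithStats(m)
    for i in range(1,k):
        if st[i,4]>40: q=P[l==i]; print(n,st[i,4],q.mean(0),cv2.minEnclosingCircle(q[:,:2].astype(np.float32)))
    if n=="top": o=cv2.resize(f["color"][80:200,190:400],None,fx=3,fy=3); cv2.imwrite("pics/t3.png",o)
E
```

```text
[ 0.6453 -0.2324  0.1883] 0.07687638861205509 0.0 [-0.7628 -0.18   -0.0927]
P1 T [  0.6848  -0.0683   0.6855  -0.0688   0.0312   0.0781 386.    ]
P1 S [  0.684   -0.07     0.6837  -0.0703   0.0314   0.0789 308.    ]
P1 W None
bot T None
bot S [  0.6471  -0.2296   0.6464  -0.2304   0.0193   0.1235 107.    ]
bot W [   0.6468   -0.2296    0.647    -0.2314    0.0171    0.1229 2583.    ]
top 766 [0.6955 0.0476 0.0782] ((0.6972060799598694, 0.047920290380716324), 0.06205074489116669)
top 383 [ 0.6849 -0.0683  0.078 ] ((0.6849583983421326, -0.06823212653398514), 0.030828967690467834)
scene 309 [ 0.684  -0.0699  0.0787] ((0.683732807636261, -0.0703081414103508), 0.03124888241291046)
scene 648 [0.6951 0.0463 0.0786] ((0.6976245641708374, 0.045317068696022034), 0.06137921288609505)
```

View pics/t3.png

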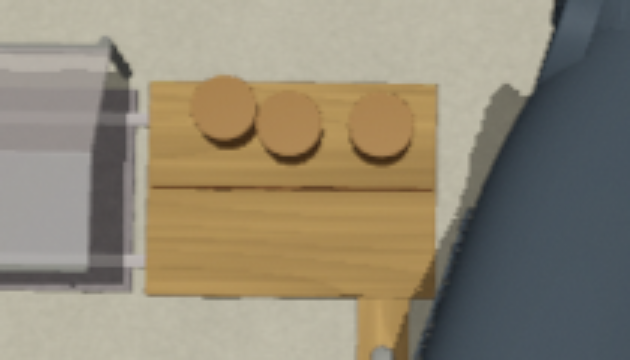

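The tub at P3 has been nudged against its neighbour. It still stands fully on the tray, about 66 mm beyond the centre line (edge at 97 of 105 mm), so it may stay there. Next, the bottle.

Emit:
play_rows(targets="0.12 0.06 1 0 0 0 0.8; 0 0 1 0 0 0 0.8; 0 0 1 0 0 0 0.8; 0 0 1 0 0 0 0.8; 0 0 1 0 0 0 0.8", newtons=40)

```text
time: 36.25
tcp_pos: [0.6476, -0.2263, 0.0877]
orientation: [[0.019, 1.0, 0.0], [1.0, -0.019, -0.0], [-0.0, 0.0, -1.0]]
wrist_force: [-0.5, 0.2, -0.6]
opening: 0.0766
grip_force: 0.0
```

Emit:
play_rows(targets="0 0 0.4 0 0 0 0.8; 0 0 0 0 0 0 0.8; 0 0 0 0 0 0 -1; 0 0 0 0 0 0 -1; 0 0 0 0 0 0 -1")

```text
time: 36.75
tcp_pos: [0.6478, -0.2274, 0.0818]
orientation: [[0.021, 1.0, 0.002], [1.0, -0.021, -0.001], [-0.001, 0.002, -1.0]]
wrist_force: [-1.5, 0.9, 4.7]
opening: 0.0528
grip_force: 42.4
```

Emit:
play_rows(targets="0 0 0 0 0 0 -1; 0 0 0 0 0 0 -1; 0 0 -0.5 0 0 0 -1; 0 0 -1 0 0 0 -1; 0 0 -1 0 0 0 -1")

```text
time: 37.25
tcp_pos: [0.647, -0.2272, 0.131]
orientation: [[0.021, 1.0, -0.001], [1.0, -0.021, 0.0], [0.0, -0.001, -1.0]]
wrist_force: [0.5, 0.0, -2.4]
opening: 0.0525
grip_force: 42.6
```

Emit:
play_rows(targets="0 0 -1 0 0 0 -1; 0 0 -1 0 0 0 -1; 0 0 -1 0 0 0 -1; 0 0 0 0 0 0 -1; 0 0 0 0 0 0 -1")

```text
time: 37.75
tcp_pos: [0.6474, -0.2273, 0.1903]
orientation: [[0.021, 1.0, 0.0], [1.0, -0.021, -0.0], [-0.0, 0.0, -1.0]]
wrist_force: [-0.0, -0.1, -1.8]
opening: 0.0526
grip_force: 42.8
```

Emit:
play_rows(targets="0.946 -0.265 0 0 0 0 -1; 0.946 -0.265 0 0 0 0 -1; 0.946 -0.265 0 0 0 0 -1; 0.946 -0.265 0 0 0 0 -1; 0.946 -0.265 0 0 0 0 -1")

```text
time: 38.25
tcp_pos: [0.6221, -0.1307, 0.1898]
orientation: [[0.021, 1.0, -0.001], [1.0, -0.021, 0.0], [0.0, -0.001, -1.0]]
wrist_force: [1.3, -0.1, -2.3]
opening: 0.0527
grip_force: 42.7
```

Emit:
play_rows(targets="0.946 -0.265 0 0 0 0 -1; 0.946 -0.265 0 0 0 0 -1; 0.946 -0.265 0 0 0 0 -1; 0.946 -0.265 0 0 0 0 -1; 0.946 -0.265 0 0 0 0 -1")

```text
time: 38.75
tcp_pos: [0.5978, -0.0354, 0.1904]
orientation: [[0.021, 1.0, 0.0], [1.0, -0.021, -0.0], [-0.0, 0.0, -1.0]]
wrist_force: [0.2, 0.3, -1.7]
opening: 0.0522
grip_force: 42.7
```

Emit:
play_rows(targets="0.946 -0.265 0 0 0 0 -1; 0.946 -0.265 0 0 0 0 -1; 0.946 -0.265 0 0 0 0 -1; 0 0 0 0 0 0 -1; 0 0 0.5 0 0 0 -1")

```text
time: 39.25
tcp_pos: [0.5842, 0.0209, 0.1813]
orientation: [[0.019, 1.0, 0.003], [1.0, -0.019, -0.0], [-0.0, 0.003, -1.0]]
wrist_force: [0.4, -0.2, -2.4]
opening: 0.0526
grip_force: 42.8
```

Emit:
play_rows(targets="0 0 1 0 0 0 -1; 0 0 1 0 0 0 -1; 0 0 0.9 0 0 0 -1; 0 0 0.5 0 0 0 -1; 0 0 0.1 0 0 0 -1")

```text
time: 39.75
tcp_pos: [0.5827, 0.0196, 0.1087]
orientation: [[0.021, 1.0, -0.002], [1.0, -0.021, -0.0], [-0.0, -0.002, -1.0]]
wrist_force: [0.1, -0.1, -2.0]
opening: 0.0523
grip_force: 42.7
```

Emit:
play_rows(targets="0 0 0 0 0 0 -1; 0 0 0 0 0 0 -1; 0 0 0 0 0 0 -1; 0 0 0 0 0 0 -1; 0 0 0 0 0 0 -1")

```text
time: 40.25
tcp_pos: [0.5837, 0.0201, 0.1107]
orientation: [[0.021, 1.0, 0.001], [1.0, -0.021, -0.0], [-0.0, 0.001, -1.0]]
wrist_force: [0.1, 0.8, -2.2]
opening: 0.0524
grip_force: 42.7
```

Emit:
play_rows(targets="0 0 0.2 0 0 0 -1; 0 0 0.1 0 0 0 -1; 0 0 0.05 0 0 0 -1; 0 0 0 0 0 0 -1; 0 0 0 0 0 0 -1")

```text
time: 40.75
tcp_pos: [0.5834, 0.0201, 0.1038]
orientation: [[0.021, 1.0, 0.0], [1.0, -0.021, -0.0], [-0.0, 0.0, -1.0]]
wrist_force: [-2.4, -0.3, 5.8]
opening: 0.0526
grip_force: 43.4
```

Emit:
play_rows(targets="0 0 0.05 0 0 0 -1; 0 0 0 0 0 0 -1; 0 0 0 0 0 0 -1; 0 0 0 0 0 0 -1; 0 0 0 0 0 0 -1")

```text
time: 41.25
tcp_pos: [0.5834, 0.0201, 0.1037]
orientation: [[0.021, 1.0, 0.001], [1.0, -0.021, -0.0], [-0.0, 0.001, -1.0]]
wrist_force: [-5.3, 0.5, 14.3]
opening: 0.0526
grip_force: 44.4
```

Emit:
play_rows(targets="0 0 -0.05 0 0 0 -1; 0 0 0 0 0 0 0.7; 0 0 0 0 0 0 0.7; 0 0 0 0 0 0 0.7; 0 0 0 0 0 0 0.7")

```text
time: 41.75
tcp_pos: [0.5836, 0.0201, 0.1031]
orientation: [[0.021, 1.0, -0.0], [1.0, -0.021, -0.0], [-0.0, -0.0, -1.0]]
wrist_force: [0.1, 0.3, -0.0]
opening: 0.0723
grip_force: 0.0
```

Emit:
play_rows(targets="0 0 -0.5 0 0 0 0.7; 0 0 -1 0 0 0 0.7; 0 0 -1 0 0 0 0.7; 0 0 -1 0 0 0 0.7; 0 0 -1 0 0 0 0.7")

```text
time: 42.25
tcp_pos: [0.5836, 0.0201, 0.1949]
orientation: [[0.021, 1.0, 0.0], [1.0, -0.021, -0.0], [-0.0, 0.0, -1.0]]
wrist_force: [0.8, 0.6, -0.3]
opening: 0.0726
grip_force: 0.0
```

```bash
python3 look.py PB P1 knob
```

```text
[0.5836 0.0201 0.1949] 0.07260506053425682 0.0 [ 0.751   0.5878 -0.2915]
PB T None
PB S [0.5848 0.0286 0.5844 0.0275 0.0081 0.1432 9.    ]
PB W [   0.5822    0.0179    0.5821    0.016     0.017     0.1449 2927.    ]
P1 T [  0.6848  -0.0684   0.6856  -0.0685   0.0311   0.078  385.    ]
P1 S [  0.6841  -0.0699   0.6837  -0.0705   0.0313   0.0786 311.    ]
P1 W [  0.6954  -0.0534   0.685   -0.0701   0.0309   0.0777 599.    ]
knob T [ 0.4694 -0.066   0.4696 -0.0661  0.0108  0.0723 48.    ]
knob S None
knob W [ 0.4636 -0.0594  0.4625 -0.0606  0.0037  0.0646 19.    ]
```

The bottle stands upright (cap top at 145 mm) in the near half. Back to the knob.

Emit:
play_rows(targets="-0.75 -0.94 0 0 0 0 0.3; -0.75 -0.94 0 0 0 0 0.3; -0.75 -0.94 0 0 0 0 0.3; -0.75 -0.94 0 0 0 0 0.3; -0.75 -0.94 0 0 0 0 0.3", newtons=60)

```text
time: 42.9
tcp_pos: [0.4867, -0.0534, 0.1925]
orientation: [[0.021, 1.0, -0.001], [1.0, -0.021, 0.0], [-0.0, -0.001, -1.0]]
wrist_force: [0.8, -0.9, -0.1]
opening: 0.0555
grip_force: 0.0
```

Emit:
play_rows(targets="-0.75 -0.94 0 0 0 0 0.3; 0 0 0 0 0 0 0.3; 0 0 0 0 0 0 0.3; 0 0 0 0 0 0 0.3; 0 0 0 0 0 0 0.3")

```text
time: 43.4
tcp_pos: [0.4694, -0.0672, 0.1931]
orientation: [[0.02, 1.0, -0.0], [1.0, -0.02, 0.0], [0.0, -0.0, -1.0]]
wrist_force: [-0.1, 0.2, -0.7]
opening: 0.0552
grip_force: 0.0
```

```bash
python3 look.py knob PB P1; python3 - <<'E'
from h import *
for n in("top","scene"):
    f=grab_frame(n)
    for t in("bottle1","tub1"): print(n,t,[(round(x["p"],2),np.round(x["rect"]).tolist()) for x in search_frame(f,t) if x["p"]>.3])
    cv2.imwrite(f"pics/{n}4.png",f["color"])
E
```

```text
[ 0.4694 -0.0672  0.1931] 0.05522831162105328 0.0 [-0.0502  0.2491 -0.6554]
knob T None
knob S [ 0.469  -0.0667  0.4684 -0.0685  0.0106  0.0724 35.    ]
knob W [  0.469   -0.0668   0.469   -0.0684   0.0111   0.0718 674.    ]
PB T [ 0.5838  0.024   0.5822  0.019   0.0163  0.145  74.    ]
PB S [  0.582    0.0157   0.5816   0.0156   0.0176   0.1454 109.    ]
PB W [   0.579     0.0157    0.5822    0.0154    0.0179    0.1449 5056.    ]
P1 T [  0.6849  -0.0684   0.6852  -0.0676   0.0313   0.0779 384.    ]
P1 S [  0.6842  -0.0701   0.6836  -0.0705   0.0311   0.0783 307.    ]
P1 W [   0.6798   -0.069     0.6846   -0.0707    0.0314    0.0779 5552.    ]
top bottle1 [(0.43, [279.0, 158.0, 12.0, 23.0])]
top tub1 [(0.92, [264.0, 119.0, 24.0, 32.0]), (0.76, [314.0, 125.0, 26.0, 32.0]), (0.64, [438.0, 244.0, 30.0, 18.0]), (0.62, [281.0, 159.0, 10.0, 22.0]), (0.58, [286.0, 123.0, 23.0, 22.0])]
scene bottle1 []
scene tub1 [(0.79, [256.0, 132.0, 19.0, 22.0]), (0.73, [332.0, 286.0, 21.0, 20.0]), (0.7, [317.0, 273.0, 25.0, 19.0]), (0.7, [292.0, 258.0, 21.0, 25.0])]
```

View pics/scene4.png

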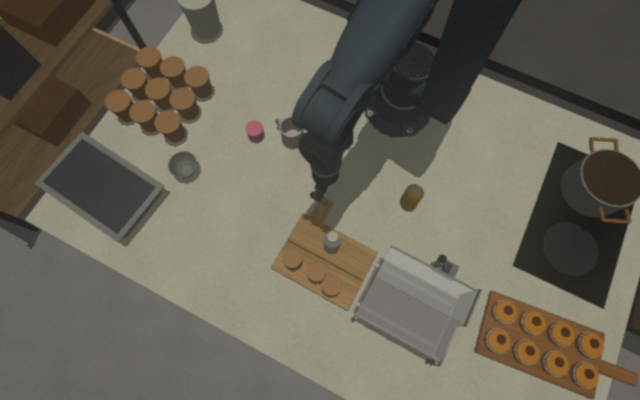

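The scene shows three tubs at (292,258), (317,273), (332,286) and the bottle at (332,240), all standing on the tray. No other bottle is left. Next I grip the knob.

Emit:
play_rows(targets="0 0 1 0 0 0 0.3; 0 0 1 0 0 0 0.3; 0 0 1 0 0 0 0.3; 0 0 1 0 0 0 0.3; 0 0 1 0 0 0 0.3")

```text
time: 44.35
tcp_pos: [0.4689, -0.0676, 0.0926]
orientation: [[0.021, 1.0, 0.0], [1.0, -0.021, -0.0], [-0.0, 0.0, -1.0]]
wrist_force: [0.5, 0.4, -0.5]
opening: 0.0556
grip_force: 0.0
```

Emit:
play_rows(targets="0 0 1 0 0 0 0.3; 0 0 0.5 0 0 0 0.3; 0 0 0 0 0 0 -1; 0 0 0 0 0 0 -1; 0 0 0 0 0 0 -1")

```text
time: 44.85
tcp_pos: [0.4689, -0.0676, 0.0643]
orientation: [[0.021, 1.0, 0.0], [1.0, -0.021, -0.0], [-0.0, 0.0, -1.0]]
wrist_force: [-1.7, -0.5, -0.4]
opening: 0.0206
grip_force: 58.6
```

Emit:
play_rows(targets="0 0 0 0 0 0 -1; 0.1 0 0 0 0 0 -1; 0.2 0 0 0 0 0 -1; 0.3 0 0 0 0 0 -1; 0.4 0 0 0 0 0 -1")

```text
time: 45.35
tcp_pos: [0.4695, -0.048, 0.0642]
orientation: [[0.022, 1.0, 0.001], [1.0, -0.022, -0.001], [-0.001, 0.001, -1.0]]
wrist_force: [-3.0, -3.1, 4.9]
opening: 0.0205
grip_force: 59.3
```

Emit:
play_rows(targets="0.5 0 0 0 0 0 -1; 0.5 0 0 0 0 0 -1; 0.5 0 0 0 0 0 -1; 0.5 0 0 0 0 0 -1; 0.5 0 0 0 0 0 -1")

```text
time: 45.85
tcp_pos: [0.4708, 0.0024, 0.0643]
orientation: [[0.021, 1.0, 0.002], [1.0, -0.021, -0.001], [-0.001, 0.002, -1.0]]
wrist_force: [-0.9, -2.6, 5.0]
opening: 0.0204
grip_force: 59.1
```

Emit:
play_rows(targets="0.5 0 0 0 0 0 -1; 0.5 0 0 0 0 0 -1; 0.5 0 0 0 0 0 -1; 0.5 0 0 0 0 0 -1; 0.5 0 0 0 0 0 -1")

```text
time: 46.35
tcp_pos: [0.4722, 0.0526, 0.0642]
orientation: [[0.021, 1.0, 0.002], [1.0, -0.021, -0.001], [-0.001, 0.002, -1.0]]
wrist_force: [-0.7, -3.2, 4.5]
opening: 0.0203
grip_force: 59.1
```

Emit:
play_rows(targets="0.5 0 0 0 0 0 -1; 0.5 0 0 0 0 0 -1; 0.5 0 0 0 0 0 -1; 0.5 0 0 0 0 0 -1; 0.5 0 0 0 0 0 -1")

```text
time: 46.85
tcp_pos: [0.4735, 0.1028, 0.0642]
orientation: [[0.021, 1.0, 0.003], [1.0, -0.021, -0.0], [-0.0, 0.003, -1.0]]
wrist_force: [2.2, -3.3, 4.5]
opening: 0.02
grip_force: 59.1
```

Emit:
play_rows(targets="0.5 0 0 0 0 0 -1; 0.5 0 0 0 0 0 -1; 0.5 0 0 0 0 0 -1; 0.5 0 0 0 0 0 -1; 0.5 0 0 0 0 0 -1")

```text
time: 47.35
tcp_pos: [0.4748, 0.1531, 0.0642]
orientation: [[0.021, 1.0, 0.003], [1.0, -0.021, 0.0], [0.0, 0.003, -1.0]]
wrist_force: [2.8, -1.3, 5.2]
opening: 0.0201
grip_force: 59.2
```

Emit:
play_rows(targets="0.5 0 0 0 0 0 -1; 0.4 0 0 0 0 0 -1; 0.3 0 0 0 0 0 -1; 0.2 0 0 0 0 0 -1; 0.2 0 0 0 0 0 -1")

```text
time: 47.85
tcp_pos: [0.4757, 0.1851, 0.0642]
orientation: [[0.021, 1.0, 0.003], [1.0, -0.021, 0.0], [0.0, 0.003, -1.0]]
wrist_force: [3.4, -1.9, 5.1]
opening: 0.0199
grip_force: 59.3
```

Emit:
play_rows(targets="0.2 0 0 0 0 0 -1; 0.2 0 0 0 0 0 -1; 0.2 0 0 0 0 0 -1; 0.2 0 0 0 0 0 -1; 0.2 0 0 0 0 0 -1")

```text
time: 48.35
tcp_pos: [0.4763, 0.205, 0.0642]
orientation: [[0.021, 1.0, 0.004], [1.0, -0.021, 0.001], [0.001, 0.004, -1.0]]
wrist_force: [4.3, -2.3, 3.9]
opening: 0.0202
grip_force: 59.2
```

Emit:
play_rows(targets="0.1 0 0 0 0 0 -1; 0.1 0 0 0 0 0 -1; 0.1 0 0 0 0 0 -1; 0.1 0 0 0 0 0 -1; 0 0 0 0 0 0 -1")

```text
time: 48.85
tcp_pos: [0.4764, 0.2123, 0.0642]
orientation: [[0.021, 1.0, 0.004], [1.0, -0.021, -0.001], [-0.001, 0.004, -1.0]]
wrist_force: [5.6, -6.5, 7.1]
opening: 0.02
grip_force: 59.6
```

Emit:
play_rows(targets="0.1 0 0 0 0 0 -1; 0.05 0 0 0 0 0 -1; 0 0 0 0 0 0 -1; 0 0 0 0 0 0 -1; 0 0 0 0 0 0 -1")

```text
time: 49.35
tcp_pos: [0.4763, 0.2125, 0.0642]
orientation: [[0.023, 1.0, 0.004], [1.0, -0.023, -0.006], [-0.006, 0.004, -1.0]]
wrist_force: [6.9, -19.4, 10.4]
opening: 0.0204
grip_force: 60.0
```

Home against the stop. I release the knob, rise, then check the display and the lever.

Emit:
play_rows(targets="-0.15 0 0 0 0 0 -1; 0 0 0 0 0 0 0.2; 0 0 0 0 0 0 0.2; 0 0 0 0 0 0 0.2; 0 0 -0.5 0 0 0 0.2")

```text
time: 49.85
tcp_pos: [0.4735, 0.2122, 0.0724]
orientation: [[0.02, 1.0, -0.003], [1.0, -0.02, -0.001], [-0.001, -0.003, -1.0]]
wrist_force: [0.2, -0.1, 0.2]
opening: 0.0514
grip_force: 0.0
```

Emit:
play_rows(targets="0 0 -1 0 0 0 0.2; 0 0 -1 0 0 0 0.2; 0 0 -1 0 0 0 0.2; 0 0 -1 0 0 0 0.2; 0 0 -1 0 0 0 0.2")

```text
time: 50.35
tcp_pos: [0.4744, 0.2125, 0.1748]
orientation: [[0.02, 1.0, 0.0], [1.0, -0.02, 0.0], [0.0, 0.0, -1.0]]
wrist_force: [0.2, 0.3, -0.7]
opening: 0.0511
grip_force: 0.0
```

```bash
cat > lamp.py <<'E'
from h import *
np.set_printoptions(precision=4,suppress=True)
s=get_state(); print(s["tcp_pos"],s["opening"],s["wrist_force"])
for n in("top","scene","wrist"):
    f=grab_frame(n); P=cloud(f); m=(abs(P[...,0]-.483)<.04)&(abs(P[...,1]-.365)<.08)
    for z in np.arange(.02,.13,.01):
        q=P[m&(P[...,2]>z)&(P[...,2]<=z+.01)]
        if len(q)>2: print(n,"z%.2f"%z,len(q),q.min(0)[:2],q.max(0)[:2])
    print(n,[(round(x["p"],2),np.round(x["at"]),deep(f,x["at"])) for x in tip_of(f,"lamp_tip")[:2]])
    cv2.imwrite(f"pics/{n}5.png",f["color"])
    if n=="wrist": print("knob",blob(f,(.476,.212),.06,.085,.03))
E
python3 lamp.py
```

```text
[0.4744 0.2125 0.1748] 0.05107414831476997 [ 0.2463  0.3147 -0.6672]
top []
scene z0.02 164 [0.456  0.3404] [0.4971 0.4103]
scene z0.03 61 [0.4583 0.355 ] [0.4951 0.409 ]
scene z0.04 3 [0.4808 0.3637] [0.4839 0.3695]
scene z0.05 5 [0.4757 0.3611] [0.4836 0.367 ]
scene z0.06 4 [0.4825 0.353 ] [0.4847 0.3603]
scene z0.07 3 [0.4801 0.355 ] [0.4831 0.3577]
scene z0.09 17 [0.4725 0.328 ] [0.49   0.3493]
scene z0.10 41 [0.4697 0.3288] [0.4894 0.3515]
scene [(0.38, array([443., 254.]), array([0.438 , 0.3544, 0.0021]))]
wrist z0.02 720 [0.4555 0.3406] [0.5048 0.3499]
wrist z0.09 200 [0.471  0.3279] [0.4886 0.332 ]
wrist z0.10 17 [0.4754 0.3292] [0.4841 0.3302]
wrist []
knob [  0.4765   0.2129   0.4764   0.2116   0.0109   0.0716 786.    ]
```

```bash
python3 - <<'E'
import cv2,numpy as np
a=cv2.resize(cv2.imread("pics/top5.png")[90:210,110:250],None,fx=3,fy=3); b=cv2.resize(cv2.imread("pics/wrist5.png"),(400,250))
h=max(a.shape[0],b.shape[0]); p=lambda i:cv2.copyMakeBorder(i,0,h-i.shape[0],0,0,cv2.BORDER_CONSTANT)
o=np.hstack([p(a),p(b)])[:,:]; o=cv2.resize(o,(800,int(h*800/o.shape[1]))); cv2.imwrite("pics/c5.png",o)
E
```

```text
(no output)
```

View pics/c5.png

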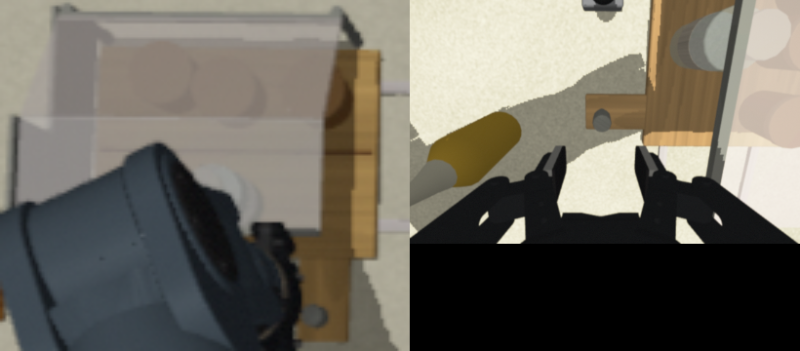

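Everything stands upright under the canopy, and the knob at y = 0.2129 confirms home. The lever ball is at about (0.480, 0.340, 0.10), so I'll push it to +y with shut fingers.

Emit:
play_rows(targets="0.8 0.05 0 0 0 0 -1; 0.8 0.05 0 0 0 0 -1; 0.8 0.05 0 0 0 0 -1; 0.8 0.05 0 0 0 0 -1; 0 0 0 0 0 0 -1")

```text
time: 51.15
tcp_pos: [0.4802, 0.2789, 0.1729]
orientation: [[0.018, 1.0, -0.0], [1.0, -0.018, 0.0], [0.0, -0.0, -1.0]]
wrist_force: [-0.0, -0.3, -0.1]
opening: 0.0001
grip_force: 0.0
```

Emit:
play_rows(targets="0 0 1 0 0 0 -1; 0 0 1 0 0 0 -1; 0 0 1 0 0 0 -1; 0 0 0.7 0 0 0 -1; 0 0 0 0 0 0 -1")

```text
time: 51.65
tcp_pos: [0.4788, 0.2758, 0.0974]
orientation: [[0.02, 1.0, -0.003], [1.0, -0.02, -0.002], [-0.002, -0.003, -1.0]]
wrist_force: [1.0, 0.6, -0.0]
opening: 0.0001
grip_force: 0.0
```

Emit:
play_rows(targets="0.5 0 0 0 0 0 -1; 0.5 0 0 0 0 0 -1; 0.5 0 0 0 0 0 -1; 0.5 0 0 0 0 0 -1; 0.5 0 0 0 0 0 -1")

```text
time: 52.15
tcp_pos: [0.4811, 0.3273, 0.0997]
orientation: [[0.02, 1.0, 0.001], [1.0, -0.02, -0.0], [-0.0, 0.001, -1.0]]
wrist_force: [0.1, -1.9, 1.9]
opening: 0.0001
grip_force: 0.9
```

Emit:
play_rows(targets="0.5 0 0 0 0 0 -1; 0.5 0 0 0 0 0 -1; 0.5 0 0 0 0 0 -1; 0.4 0 0 0 0 0 -1; 0.3 0 0 0 0 0 -1")

```text
time: 52.65
tcp_pos: [0.482, 0.3711, 0.0992]
orientation: [[0.02, 1.0, -0.0], [1.0, -0.02, -0.0], [-0.0, -0.0, -1.0]]
wrist_force: [0.9, -0.4, -0.2]
opening: 0.0001
grip_force: 0.4
```

Emit:
play_rows(targets="0.2 0 0 0 0 0 -1; 0.2 0 0 0 0 0 -1; 0.1 0 0 0 0 0 -1; 0.1 0 0 0 0 0 -1; 0 0 0 0 0 0 -1")

```text
time: 53.15
tcp_pos: [0.4822, 0.3824, 0.0993]
orientation: [[0.021, 1.0, -0.0], [1.0, -0.021, 0.0], [0.0, -0.0, -1.0]]
wrist_force: [-1.1, 0.3, 1.0]
opening: 0.0003
grip_force: 0.0
```

Emit:
play_rows(targets="0.15 0 0 0 0 0 -1; 0.15 0 0 0 0 0 -1; 0.1 0 0 0 0 0 -1; 0 0 0 0 0 0 -1; 0 0 0 0 0 0 -1")

```text
time: 53.65
tcp_pos: [0.4824, 0.3905, 0.0994]
orientation: [[0.021, 1.0, 0.0], [1.0, -0.021, 0.0], [0.0, 0.0, -1.0]]
wrist_force: [0.5, 0.0, 0.4]
opening: -0.0002
grip_force: 0.0
```

```bash
python3 lamp.py | grep -v top
```

```text
[0.4824 0.3905 0.0994] -0.00021420788931693764 [0.465  0.0238 0.3882]
scene z0.02 142 [0.4531 0.3406] [0.497  0.4022]
scene z0.03 60 [0.4635 0.3451] [0.4952 0.3985]
scene z0.04 10 [0.4683 0.3721] [0.4837 0.3888]
scene z0.08 4 [0.477  0.3779] [0.4873 0.3788]
scene z0.09 8 [0.4754 0.3781] [0.4935 0.4236]
scene z0.10 4 [0.4778 0.3768] [0.4879 0.3789]
scene z0.11 3 [0.475 0.378] [0.4929 0.3829]
scene z0.12 4 [0.4957 0.3773] [0.5025 0.3821]
scene []
wrist z0.02 2310 [0.4554 0.3464] [0.5064 0.412 ]
wrist z0.03 82 [0.4662 0.3735] [0.4957 0.3789]
wrist z0.08 175 [0.4691 0.395 ] [0.496  0.3996]
wrist z0.09 1542 [0.469  0.3949] [0.4962 0.4266]
wrist z0.10 3094 [0.469  0.3952] [0.4962 0.425 ]
wrist z0.11 1083 [0.4614 0.3777] [0.5017 0.4028]
wrist z0.12 3484 [0.4466 0.3769] [0.5183 0.4041]
wrist [(0.93, array([311., 218.]), array([0.4826, 0.4175, 0.1048]))]
knob None
```

Emit:
play_rows(targets="0.1 0 0 0 0 0 -1; 0.1 0 0 0 0 0 -1; 0.05 0 0 0 0 0 -1; 0 0 0 0 0 0 -1; 0 0 0 0 0 0 -1")

```text
time: 54.45
tcp_pos: [0.4824, 0.3926, 0.0991]
orientation: [[0.022, 1.0, -0.0], [1.0, -0.022, -0.005], [-0.005, -0.0, -1.0]]
wrist_force: [-0.1, -12.4, 4.5]
opening: -0.0
grip_force: 6.4
```

Emit:
play_rows(targets="0.05 0 0 0 0 0 -1; 0.05 0 0 0 0 0 -1; 0.05 0 0 0 0 0 -1; 0 0 0 0 0 0 -1; 0 0 0 0 0 0 -1")

```text
time: 54.95
tcp_pos: [0.4822, 0.393, 0.099]
orientation: [[0.024, 1.0, -0.001], [1.0, -0.024, -0.01], [-0.01, -0.0, -1.0]]
wrist_force: [0.4, -24.1, 9.5]
opening: -0.0001
grip_force: 12.1
```

The lever is at its stop. I back off, rise, swing clear of the view and check everything.

Emit:
play_rows(targets="-0.5 0 0 0 0 0 -1; -1 0 0 0 0 0 -1; -1 0 0 0 0 0 -1; -1 0 0 0 0 0 -1; 0 0 -1 0 0 0 -1")

```text
time: 55.45
tcp_pos: [0.4795, 0.3255, 0.1174]
orientation: [[0.022, 1.0, -0.004], [1.0, -0.022, -0.003], [-0.003, -0.004, -1.0]]
wrist_force: [-0.5, -0.2, 0.2]
opening: -0.0002
grip_force: 0.0
```

Emit:
play_rows(targets="0 0 -1 0 0 0 -1; 0 0 -1 0 0 0 -1; 0 0 -1 0 0 0 -1; 0 0 -1 0 0 0 -1; 0 0 -1 0 0 0 -1")

```text
time: 55.95
tcp_pos: [0.4811, 0.3285, 0.2202]
orientation: [[0.021, 1.0, 0.0], [1.0, -0.021, 0.001], [0.001, 0.0, -1.0]]
wrist_force: [0.1, -0.2, -0.9]
opening: 0.0
grip_force: 0.0
```

Emit:
play_rows(targets="-1 -0.4 0 0 0 0 -1; -1 -0.4 0 0 0 0 -1; -1 -0.4 0 0 0 0 -1; -1 -0.4 0 0 0 0 -1; -1 -0.4 0 0 0 0 -1")

```text
time: 56.45
tcp_pos: [0.4387, 0.2287, 0.2194]
orientation: [[0.02, 1.0, 0.0], [1.0, -0.02, 0.001], [0.001, 0.0, -1.0]]
wrist_force: [-0.2, -0.3, -0.5]
opening: -0.0002
grip_force: 0.0
```

Emit:
play_rows(targets="-1 -0.4 0 0 0 0 -1; -1 -0.4 0 0 0 0 -1; -1 -0.4 0 0 0 0 -1; -1 -0.4 0 0 0 0 -1; -1 -0.4 0 0 0 0 -1")

```text
time: 56.95
tcp_pos: [0.3967, 0.1295, 0.2195]
orientation: [[0.02, 1.0, 0.001], [1.0, -0.02, 0.001], [0.001, 0.001, -1.0]]
wrist_force: [0.7, -0.4, -0.3]
opening: 0.0
grip_force: 0.0
```

Emit:
play_rows(targets="-1 -0.4 0 0 0 0 -1; -1 0 0 0 0 0 -1; -1 0 0 0 0 0 -1; 0 0 0 0 0 0 -1; 0 0 0 0 0 0 -1")

```text
time: 57.45
tcp_pos: [0.3879, 0.0703, 0.2195]
orientation: [[0.022, 1.0, 0.001], [1.0, -0.022, 0.001], [0.001, 0.001, -1.0]]
wrist_force: [-0.1, 0.1, -0.7]
opening: -0.0003
grip_force: 0.0
```

```bash
python3 lamp.py; python3 - <<'E'
from h import *
T=cv2.imread("pics/top5.png"); S=cv2.imread("pics/scene5.png")
a=cv2.resize(T[85:215,100:270],(520,398)); b=cv2.resize(S[225:375,340:480],(280,300)); b=cv2.copyMakeBorder(b,0,98,0,0,cv2.BORDER_CONSTANT)
cv2.imwrite("pics/c6.png",np.hstack([a,b]))
f=grab_frame("top"); print("knob",blob(f,(.476,.2125),.06,.085,.03))
E
```

```text
[0.3879 0.0703 0.2195] -0.00027799409115723415 [-0.1224  0.0778 -0.6846]
top z0.02 293 [0.458  0.3426] [0.5051 0.4134]
top z0.03 76 [0.4613 0.3522] [0.5015 0.4076]
top z0.04 13 [0.4747 0.3729] [0.4944 0.3902]
top z0.05 7 [0.4769 0.389 ] [0.4857 0.3954]
top z0.06 15 [0.4791 0.3913] [0.4874 0.4028]
top z0.07 10 [0.4786 0.4012] [0.487  0.4081]
top z0.08 5 [0.478  0.4019] [0.4864 0.4075]
top z0.09 24 [0.4719 0.4032] [0.4942 0.4267]
top z0.10 47 [0.4717 0.4046] [0.4937 0.4263]
top [(0.64, array([139., 193.]), array([0.4901, 0.4142, 0.1032]))]
scene z0.02 176 [0.4529 0.3405] [0.4972 0.4102]
scene z0.03 70 [0.4589 0.3483] [0.4946 0.4063]
scene z0.04 11 [0.471  0.3665] [0.4958 0.3926]
scene z0.05 8 [0.4746 0.3864] [0.4848 0.3937]
scene z0.06 7 [0.4785 0.3916] [0.4855 0.3969]
scene z0.07 11 [0.4763 0.3967] [0.4848 0.407 ]
scene z0.08 3 [0.4813 0.4031] [0.4849 0.4285]
scene z0.09 23 [0.4697 0.4013] [0.4927 0.4254]
scene z0.10 36 [0.471  0.4028] [0.4931 0.4219]
scene [(0.55, array([466., 267.]), array([0.4726, 0.4135, 0.1022]))]
wrist []
knob [  0.4742   0.2031   0.4758   0.2068   0.0101   0.0705 263.    ]
knob [4.780e-01 2.123e-01 4.769e-01 2.125e-01 1.090e-02 7.150e-02 4.600e+01]
```

View pics/c6.png

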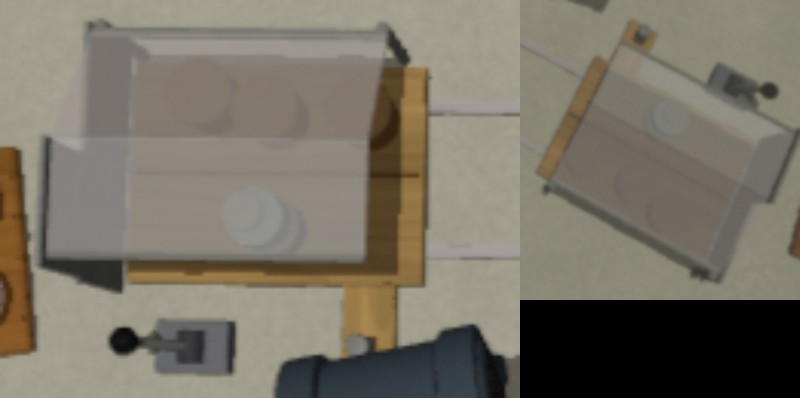

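The picture shows three tubs beyond the centre line, the bottle in the near half, the tray home, and the lever over to +y. I hand it in.

```bash
python3 -c "
from rig import *
print(sign_off())"
```

```text
the job is handed in; nothing more can be done
None
```

The job is handed in: all three tubs and the only bottle found stand upright in their own halves, the tray is home under the canopy, and the lamp lever was then thrown fully over to its stop; one tub was knocked about 28 mm against its neighbour mid-run, and I left it there because it still stood wholly in the guests' half.

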